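Load a flanged sensor into the slotted test nest and lock it

TASK

Pick up the flanged pressure sensor and slide it upright into the slot of the test nest, flange underneath the slotted plate, until its barrel bears on the tip of the stop screw; press it there with about 10 N for half a second, never with more than 14 N. Then slide the keeper bar fully across the slot behind the barrel and let go. Set the sensor down and slide it gently, never banging or forcing it, and leave the other things where they are.

Things in the scene. Friction and masses are not known exactly. Their poses are not given: they have to be found in the camera images.
- sensor: The flanged sensor, plain steel, upright on the bench, 96 mm tall: a disc flange 42 mm diameter, 5 mm thick at the bottom, a straight round barrel 22 mm diameter up to 82 mm, then a black connector 16 mm diameter, 14 mm tall. 0.16 to 0.3 kg. Origin: centre of its underside, z up along the barrel. The flangeless barrel and the thick stub near it are not it.
- nest: Test nest fixed to the bench: grey base block, x -137 to +52 mm, y -84 to +56 mm, its flat top 45 mm above this origin and 25 to 45 mm above the bench (differs each time). Origin below the home point, x into the slot, y left, z up. A steel plate 6 mm thick covers x -62 to +52, its underside 7.5 mm above the base top; x -137 to -62 is open, bare base top on which to set the sensor down.
- nest_home (a point): Point on the base top where the centre of the sensor's underside is when its barrel touches a stop screw that is backed right out; axes as the nest. The slot in the plate is 25 mm wide along x from -46 to +22 mm from here; the flange has room under the plate from y -36 to +36 and to x +26.
- stop_block: Aluminium block on the plate behind the slot (top 56 mm above the base top) with a horizontal stop screw, 10 mm diameter, pointing down the slot (-x) at the barrel, 48 mm above the base top. Its hard rubber tip (gives 1 mm per 25 N) is 11 mm (backed out) to -1 mm in x from nest_home, different each time, not measured: feel for it. Origin on the plate's upper face above nest_home.
- nest_mouth (a point): Point on the base top below the slot's mouth at the plate's front edge, 62 mm in -x from nest_home. The mouth is flared: 48 mm wide here, narrowing evenly to 25 mm over 16 mm.
- keeper (a joint): Travel of the keeper, a steel bar 12 mm wide, 8 mm thick on the plate (top 22.5 mm above the base top, between two low guide rails), sliding along the nest's +y across the slot on the open side of the barrel, 1.5 to 13.5 mm clear of a barrel that is on the stop screw. 0 = fully open (starts at 0 to 4 mm), 0.036 = closed at its end stop. About 2 N of friction; stays where left.
- keeper_pin (a point): Top of the keeper's upright black pin, 12 mm diameter, 32 mm tall above the bar (its top 54.5 mm above the base top), by which the bar is pushed or pinched. Fully open it is 30.5 mm in -x and 60 mm in -y of nest_home; closed, 24 mm in -y.
- plain_sensor: bystander: plain steel barrel without flange, 25 mm diameter, 96 mm tall, standing upright; origin at its underside's centre; leave alone.
- stub: bystander: thick steel stub 62 mm tall with a 54 mm flange; origin at its underside's centre; leave alone.
- gauge: bystander: round steel digital gauge lying on its back, 64 mm diameter, 34 mm high, with a stem; origin at its underside's centre; leave alone.
- wrench: bystander: a wrench lying flat; origin at its underside's centre; leave alone.
- canister: bystander: an aluminium canister 56 mm diameter, 140 mm tall; origin at its underside's centre; leave alone.
- reducer: bystander: a small brass fitting 34 mm diameter, 45 mm tall; origin at its underside's centre; leave alone.
- collar: bystander: a dark steel ring 48 mm diameter, 14 mm tall; origin at its underside's centre; leave alone.
Mind the look-alikes: they are no part of the job. Leave any pink look-alike of the sensor alone.

How it is judged:
By the outcome, as a careful person would: the job done as asked, in the order asked, and still so for the second after the job is handed in, with the robot touching nothing.
It also fails if it takes over 72 s, if anything falls off the work surface, if the arm or the gripper's body presses on something with over 40 N, if the wrist force passes 120 N, or if a joint passes its speed limit or range.

ROBOT

A 7-joint arm with a two-finger parallel gripper is mounted at the origin on the work surface. World frame = base frame: x ahead of the robot, y to its left, z up, the work surface at z = 0. Lengths are in m, angles in rad, forces in N, time in s.
With the tool pointing down it reaches from about 0.4 to 0.85 m from the base axis. Payload 4.5 kg.
Tool frame: the origin (TCP) lies at the centre of the arm's flange, where the gripper is bolted on; the fingertips stand r.tcp_to_tips ahead of it and the grasp point (between the pads) lies 147 mm ahead of it (r.tcp_to_tips is the distance from the TCP to the fingertips, in m); x points along the fingers, y is the direction in which the jaws open and shut, and the axes are right-handed (so a half turn about x gives the same grasp; the last joint's range is limited). The gripper opens to 88 mm and grips with 3 to 60 N. Pads are 18 mm wide; open, the fingers measure 123 mm over their backs; the gripper's body (75 mm by 187 mm) begins 45 mm behind the grasp point.
Start: joints at [1.218, 0.689, -0.195, 1.565, 0.157, 0.902, -0.215], TCP at [0.236, -0.579, 0.405] pointing down, gripper open.
Joint ranges: [-3.01, 3.01], [-0.46, 2.08], [-1.47, 1.51], [0.13, 2.56], [-1, 4.14], [0.04, 2.09], [-2.66, 2.66]. Speed limits (rad/s): [2.57, 2.57, 3.14, 3.14, 3.14, 3.14, 3.14].

INTERFACE

Orientations are given as a unit quaternion [x, y, z, w].
In Python, from plant import r, eyes gives the robot as it stands.
- The arm moves only by the tool carry_out, never from a script. Its argument "targets" is text: rows parted by semicolons, each of 5 numbers parted by spaces: the opening, from 0 (shut) to 1 (fully open), then the shift along the tool's x, y, z in mm, then the turn about the tool's x in rad. A call has 1 to 20 rows; each row shifts and turns the commanded pose from where the row before left it, along the tool's axes as they then stand; what a row does not reach is not made up. A row lasts 1/12 s, in which the tool goes at most 41.7 mm and 7.16 degrees, less where a joint would pass 70% of its speed; a pose out of reach is approached as far as the arm can. A call is refused whole if a number of a shift passes 41.7 or a number of a turn 0.125, either way. A call with a gripper value outside its range is refused whole. The fingers move at their own pace and stop on an object; "force" is the grip in N (left out, the last holds). Time passes only in rows, so rows that do not move let the fingers close. It gives the time, the measured TCP pose, the force and the opening at its end, in the units of the state.
- r.get_state(): the state, without advancing time (a new reading comes with each control period).
- eyes.snapshot(name): name is "side" or "top" or "wrist"; returns (picture, depth): 420x560x3 uint8, blue, green, red; 420x560 float32, m along the optical axis (not along the pixel's ray), 0 where there is no reading.
- eyes.camera_params(name): a dict with "intrinsics" (3x3 intrinsics, pixels), "dist_coeffs" ([k1, k2, p1, p2, k3] as OpenCV has them; the pictures are not rectified), "rvec" (rotation vector, rad) and "tvec" (3), from world to camera coordinates, as OpenCV has them; the wrist camera has in their place "T_tool_cam" (4x4, takes a point from camera to tool coordinates, whose origin is the TCP and whose axes are the tool frame's). Camera axes: x right, y down, z forward; pixel columns grow to the right and rows downward; lengths in m; the calibration is good to about 2 mm. A picture is of the moment at which its call begins: read the wrist's pose just before it. camera_params takes no time and is no camera call.
- r.finish_job(): hands the job in, once; it reports no verdict.
The state is a dict: "clock": time; "q": joint angles; "qd": joint speeds; "joint_torque": joint torques, N m; "tool_pos": TCP position; "eef_rot": TCP orientation; "contact_force": force on the tool from outside, world axes, zero at the start; "moment": the same for the moment, N m; "opening": opening from 0.0 (shut) to 1.0 (fully open).
Only numpy, scipy, OpenCV 4.12 (cv2) and the standard library are available. Lean on these libraries where they do the work, as an engineer would, in place of code of your own. Each camera call takes 0.05 s, during which the arm holds its last target.

## Working session

There is one attempt and no reset: what is moved stays moved. The work goes in short steps, Python scripts to look and compute and a tool call to move; the robot and the scene stay as the last step left them, time stands still between calls to the robot, and variables do not carry over. Pictures are saved under pics/ and viewed, and the job is handed in when it is done.

Besides the shell and the picture viewer there is one more tool, called after "Request:" as a command line: name --argument value ..., lists and objects as JSON in quotes. carry_out: Moves the arm, as the interface text tells. Its arguments: {"type":"object","properties":{"targets":{"type":"string"},"force":{"type":"number"}},"required":["targets"]}

```bash
ls; mkdir -p pics; python3 - <<'E'
from plant import r, eyes
import cv2, numpy as np
s=r.get_state(); print(s); print(r.tcp_to_tips)
for n in ("side","top","wrist"):
    p,d=eyes.snapshot(n); cv2.imwrite(f"pics/{n}0.png",p); np.save(f"pics/{n}0.npy",d)
    print(n,eyes.camera_params(n))
E
```

```text
pics
{'clock': 0.0, 'q': array([ 1.21779665,  0.69000454, -0.19451152,  1.56634159,  0.15732013,
        0.90252668, -0.21510977]), 'qd': array([-0.00046815, -0.0010284 ,  0.00060798,  0.00088433,  0.00016858,
       -0.00145013,  0.00138137]), 'joint_torque': array([ 3.96849364e-04, -5.27560437e+01, -1.26677223e+00, -1.53428900e+01,
       -5.26194088e-02,  6.58022487e-03,  1.73735693e-04]), 'tool_pos': array([ 0.23561163, -0.57853097,  0.40389753]), 'eef_rot': array([-0.69373591, -0.13657436,  0.69409956, -0.13529127]), 'contact_force': array([ 0.18372242,  0.35978984, -0.2399623 ]), 'moment': array([-0.05122791, -0.00267159,  0.03159131]), 'opening': 0.9990125407884051}
0.166
side {'intrinsics': array([[407.94949992,   0.        , 282.60738042],
       [  0.        , 407.94949992, 206.90063784],
       [  0.        ,   0.        ,   1.        ]]), 'dist_coeffs': array([-0.11549525,  0.        ,  0.        ,  0.        ,  0.        ]), 'rvec': array([ 0.45296852, -2.58152237,  1.38151106]), 'tvec': array([0.55781846, 0.17163974, 0.90613578])}
top {'intrinsics': array([[518.75159803
[... 260 characters left out ...]
119,  0.14894164]), 'tvec': array([4.57674063e-04, 6.07261779e-01, 1.55431297e+00])}
wrist {'intrinsics': array([[352.33562519,   0.        , 273.84666958],
       [  0.        , 352.33562519, 204.87428425],
       [  0.        ,   0.        ,   1.        ]]), 'dist_coeffs': array([-0.0890233,  0.       ,  0.       ,  0.       ,  0.       ]), 'T_tool_cam': array([[ 2.21464279e-04, -2.67815063e-01,  9.63470312e-01,
         1.94420465e-02],
       [ 9.99999399e-01, -9.75152754e-04, -5.00923314e-04,
         1.00431822e-03],
       [ 1.07368554e-03,  9.63469844e-01,  2.67814686e-01,
        -6.81978987e-02],
       [ 0.00000000e+00,  0.00000000e+00,  0.00000000e+00,
         1.00000000e+00]])}
```

View pics/top0.png

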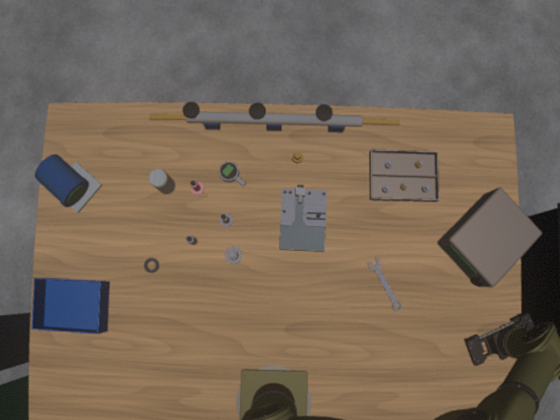

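View pics/side0.png

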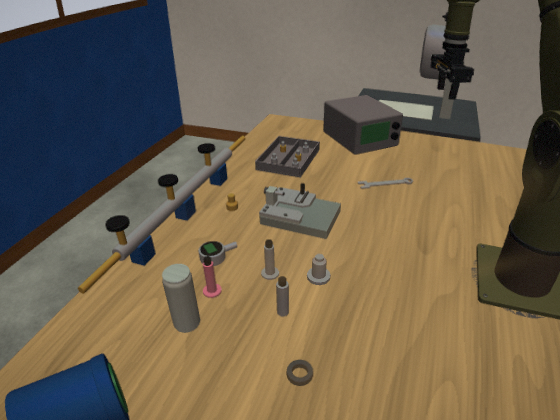

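View pics/wrist0.png

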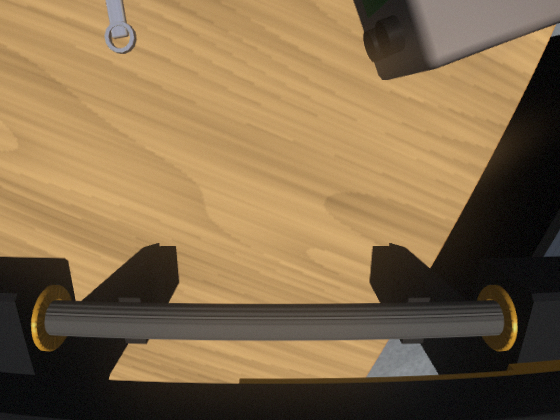

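The top view shows the nest at about (302,220) with its slot opening downward, toward the robot. The flanged sensor is at about (225,218), with the plain barrel at (191,240), the pink look-alike at (197,188) and the stub at (233,255). In the side view the sensor is at (270,258).

```bash
cat > h.py <<'E'
import numpy as np, cv2
from scipy.spatial.transform import Rotation as R
from plant import r, eyes
def cam(name, state=None):
    c=eyes.camera_params(name); K=c['intrinsics']; D=c['dist_coeffs']
    if name=='wrist':
        T=np.eye(4); T[:3,:3]=R.from_quat(state['eef_rot']).as_matrix(); T[:3,3]=state['tool_pos']
        M=T@c['T_tool_cam']
    else:
        Rm=cv2.Rodrigues(c['rvec'])[0]; M=np.eye(4); M[:3,:3]=Rm.T; M[:3,3]=-Rm.T@c['tvec']
    return K,D,M
def rays(c,px):
    K,D,M=c; u=cv2.undistortPoints(np.array(px,float).reshape(-1,1,2),K,D).reshape(-1,2)
    return M[:3,3], np.c_[u,np.ones(len(u))]@M[:3,:3].T, u
def onplane(c,px,z):
    o,d,_=rays(c,px); return o+d*((z-o[2])/d[:,2])[:,None]
def proj(c,P):
    K,D,M=c; Mi=np.linalg.inv(M); return cv2.projectPoints(np.array(P,float).reshape(-1,1,3),cv2.Rodrigues(Mi[:3,:3])[0],Mi[:3,3],K,D)[0].reshape(-1,2)
def cloud(c,dep):
    h,w=dep.shape; g=np.stack(np.meshgrid(np.arange(w),np.arange(h)),-1).reshape(-1,2)
    o,d,_=rays(c,g); return (o+d*dep.reshape(-1,1)).reshape(h,w,3)
E
python3 - <<'E'
from h import *
for n,(x0,y0,x1,y1) in (("top",(180,150,340,270)),("side",(180,160,360,320))):
    p=cv2.imread(f"pics/{n}0.png"); 
    cv2.imwrite(f"pics/{n}0z.png",cv2.resize(p[y0:y1,x0:x1],None,fx=(5 if n=="top" else 3.75),fy=(5 if n=="top" else 3.75),interpolation=cv2.INTER_CUBIC))
    C=cloud(cam(n),np.load(f"pics/{n}0.npy"))
    for q in ([(225,218),(222,218),(226,216),(302,240),(290,240),(315,240),(290,215),(318,217),(300,190),(318,230),(260,240)] if n=="top" else [(270,258),(268,243),(270,272),(320,218),(270,191),(281,213)]):
        print(n,q,C[q[1],q[0]].round(4))
E
```

```text
top (225, 218) [0.5589 0.1555 0.0941]
top (222, 218) [0.5582 0.164  0.0981]
top (226, 216) [0.5669 0.1542 0.0788]
top (302, 240) [ 0.5044 -0.0783  0.0268]
top (290, 240) [ 0.5037 -0.0413  0.0249]
top (315, 240) [ 0.5057 -0.1189  0.0219]
top (290, 215) [ 0.5797 -0.0393  0.0399]
top (318, 217) [ 0.5737 -0.1246  0.0547]
top (300, 190) [ 0.651  -0.0668  0.0828]
top (318, 230) [ 0.537  -0.1277  0.0229]
top (260, 240) [0.5032 0.0521 0.0012]
side (270, 258) [0.5599 0.173  0.056 ]
side (268, 243) [0.5647 0.1696 0.0948]
side (270, 272) [0.5615 0.1729 0.0134]
side (320, 218) [ 0.5078 -0.0516  0.0278]
side (270, 191) [ 0.6494 -0.0531  0.0826]
side (281, 213) [ 0.6071 -0.0222  0.0405]
```

View pics/top0z.png

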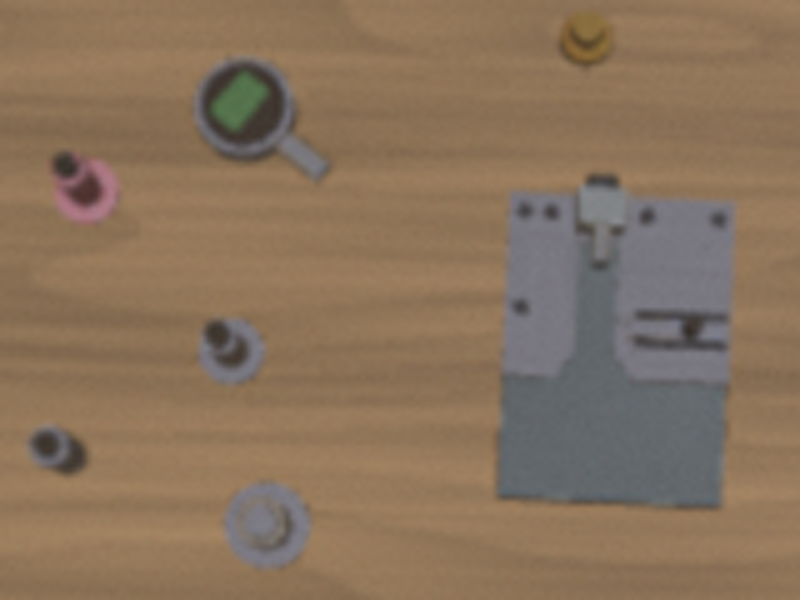

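View pics/side0z.png

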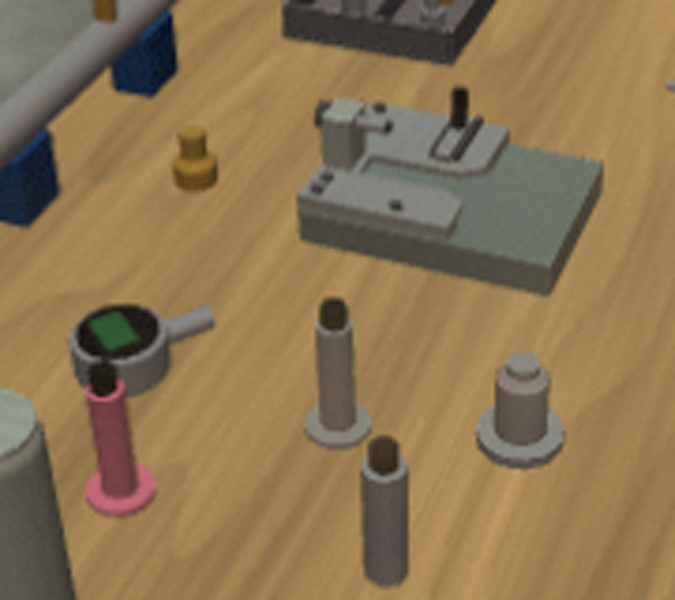

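```bash
python3 - <<'E'
from h import *
c=cam("top"); z=lambda L:[(180+a/5-.4,150+b/5-.4) for a,b in L]
zb=.026
A=onplane(c,z([(498,498),(720,507)]),zb); B=onplane(c,z([(512,192),(733,202),(503,375),(727,382)]),zb+.0135)
print(A.round(4),B.round(4))
for P,Q in ((A[0],A[1]),(B[0],B[1]),(B[2],B[3])): d=P-Q; print('yaw from y edge',np.arctan2(-d[0],d[1]),np.linalg.norm(d))
for P,Q in ((B[0],B[2]),(B[1],B[3])): d=P-Q; print('yaw x',np.arctan2(d[1],d[0]),np.linalg.norm(d))
# sensor: flange in top (center px zoom 232,351) at z=.005; connector top (216,332) at z .096
print('flange',onplane(c,z([(232,351)]),.005),'conn',onplane(c,z([(216,332)]),.096))
print('plain',onplane(c,z([(50,447)]),.096),'stub',onplane(c,z([(265,525)]),.01),'gauge',onplane(c,z([(247,108)]),.034),'pink',onplane(c,z([(85,190)]),.005))
print('can',onplane(c,[(158,178)],.14)) 
print('pin',onplane(c,z([(690,326)]),zb+.0545),'blocktop',onplane(c,z([(580,190),(626,190),(580,228),(626,228)]),zb+.056))
c2=cam("side"); y=lambda L:[(180+a/3.75-.4,160+b/3.75-.4) for a,b in L]
print('side conn',onplane(c2,y([(334,305)]),.096),'flange',onplane(c2,y([(338,424)]),.005),'pin',onplane(c2,y([(461,91)]),zb+.0545))
print('side base corner front',onplane(c2,y([(547,278)]),zb), onplane(c2,y([(601,163)]),zb))
q=r.get_state()['eef_rot'];print(R.from_quat(q).as_matrix().round(3))
p=cv2.imread("pics/wrist0.png")
# depth: base z median
C=cloud(c,np.load("pics/top0.npy"))
print('basez',np.median(C[228:246,284:320,2]),'bench',np.median(C[225:245,245:270,2]),'plate',np.median(C[195:220,284:292,2]), np.median(C[194:208,307:323,2]))
E
```

```text
[[ 0.4743 -0.0086  0.026 ]
 [ 0.4719 -0.1457  0.026 ]] [[ 0.6636 -0.0128  0.0395]
 [ 0.6607 -0.1503  0.0395]
 [ 0.5492 -0.0098  0.0395]
 [ 0.5482 -0.1478  0.0395]]
yaw from y edge -0.017552602036808248 0.13716646870362895
yaw from y edge -0.020869551683617524 0.13761116013513397
yaw from y edge -0.007645043105874296 0.1380032192104221
yaw x -0.02596930368383293 0.11443196032420393
yaw x -0.022677457536416278 0.11260568475067081
flange [[0.56390775 0.16100575 0.005     ]] conn [[0.56451573 0.16210144 0.096     ]]
plain [[0.49314489 0.25864835 0.096     ]] stub [[0.45474383 0.13597531 0.01      ]] gauge [[0.71423835 0.1546667  0.034     ]] pink [[0.66478752 0.259108   0.005     ]]
can [[0.66700591 0.35426487 0.14      ]]
pin [[ 0.57705327 -0.12119379  0.0805    ]] blocktop [[ 0.65816236 -0.0534331   0.082     ]
 [ 0.65885784 -0.08127359  0.082     ]
 [ 0.63486616 -0.05385613  0.082     ]
 [ 0.63555347 -0.08163268  0.082     ]]
side conn [[0.56546502 0.16370684 0.096     ]] flange [[0.56481069 0.16681568 0.005     ]] pin [[ 0.57971987 -0.1208856   0.0805    ]]
side base corner front [[0.47636219 0.00781944 0.026     ]] [[ 0.47571203 -0.14260222  0.026     ]]
[[-0.001  0.377 -0.926]
 [ 0.001 -0.926 -0.377]
 [-1.    -0.001  0.   ]]
basez 0.025340394819367562 bench -0.001179299291560576 plate 0.03940309938119213 0.03876862479077259
```

Request:
carry_out --targets "1 0 0 0 0.102; 1 0 0 0 0.102; 1 0 0 0 0.102; 1 0 0 0 0.101; 1 5 -35 -18 0; 1 5 -35 -18 0; 1 5 -35 -18 0; 1 5 -35 -18 0; 1 5 -35 -18 0; 1 5 -35 -18 0; 1 5 -35 -18 0; 1 5 -35 -18 0; 1 5 -35 -18 0; 1 5 -35 -18 0; 1 5 -35 -18 0; 1 5 -35 -18 0; 1 5 -35 -18 0; 1 5 -35 -18 0; 1 5 -29 -18 0; 1 0 0 0 0"

```text
clock: 1.82
tool_pos: [0.5197, -0.0572, 0.3288]
eef_rot: [0.708, -0.001, -0.706, -0.005]
contact_force: [0.1, 0.1, -0.1]
opening: 1.001
```

```bash
python3 - <<'E'
from h import *
s=r.get_state(); p,d=eyes.snapshot("wrist"); cv2.imwrite("pics/w1.png",p); np.save("pics/w1.npy",d)
import pickle; pickle.dump(s,open("pics/w1.pkl","wb"))
print(s['tool_pos'],R.from_quat(s['eef_rot']).as_matrix().round(4), s['q'])
E
```

```text
[ 0.51970429 -0.05719824  0.32879097] [[ 0.0033 -0.0079 -1.    ]
 [ 0.0054 -1.      0.0079]
 [-1.     -0.0054 -0.0032]] [ 0.00374932  0.67082945  0.03152218  1.95527038 -0.05103308  0.51317813
 -1.50586083]
```

View pics/w1.png

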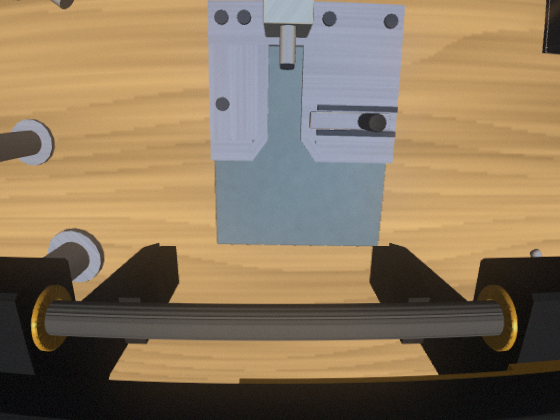

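The wrist view shows the nest clearly: the slot spans columns 268–302, the mouth is at row 160, the screw tip is at (287,67), the pin top is at (375,122), and the base front edge is at row 244. I'll measure these more precisely.

```bash
python3 - <<'E'
from h import *
import pickle
s=pickle.load(open("pics/w1.pkl","rb")); c=cam("wrist",s); p=cv2.imread("pics/w1.png"); d=np.load("pics/w1.npy")
C=cloud(c,d)
zb=np.median(C[180:230,235:365,2]); zp=np.median(C[60:140,215:255,2]); zbe=np.median(C[150:240,420:540,2])
print('z base,plate,bench',zb,zp,zbe,'pin',C[122,375],'tip',C[64,287],'blk',C[20,288])
g=cv2.GaussianBlur(p,(0,0),1).astype(float)
# b - r channel contrast for slot edges: use gray gradient
gr=g.mean(2); 
Z=zb
def sub(prof,i):
    w=abs(prof[i-2:i+3]); return i-2+np.sum(np.arange(5)*w)/w.sum()
L=[];Rr=[]
for v in range(72,134,3):
    gx=np.gradient(gr[v]); i=258+np.argmin(gx[258:278]); j=294+np.argmax(gx[294:312])
    L.append((sub(gx,i),v)); Rr.append((sub(gx,j),v))
E=[]
for pts,z in ((L,Z+.0135),(Rr,Z+.0135)):
    P=onplane(c,pts,z); k=np.polyfit(P[:,0],P[:,1],1); res=P[:,1]-np.polyval(k,P[:,0]); k=np.polyfit(P[abs(res)<.001,0],P[abs(res)<.001,1],1)
    print('slot edge slope',k[0],'y@.60',np.polyval(k,.60),'rms',res.std(), P[:,0].min(),P[:,0].max())
# base front edge & sides: wood = red>blue
m=(g[...,2]-g[...,0])
F=[]
for u in range(228,370,6):
    i=np.gradient(m[:,u])[232:256].argmax()+232; F.append((u,sub(np.gradient(m[:,u]),i)))
P=onplane(c,F,Z); k=np.polyfit(P[:,1],P[:,0],1); print('base front: slope dx/dy',k[0],'x@y=-.066',np.polyval(k,-.066))
for rng,sg in (((195,235),-1),((365,405),1)):
  S=[]
  for v in range(170,238,4):
    gx=np.gradient(m[v])*sg; i=rng[0]+gx[rng[0]:rng[1]].argmax(); S.append((sub(gx,i),v))
  P=onplane(c,S,Z);k=np.polyfit(P[:,0],P[:,1],1);print('base side slope',k[0],'y@.5',np.polyval(k,.5))
F=[]
for u in list(range(216,250,4))+list(range(322,388,4)):
    i=np.gradient(gr[:,u])[150:172].argmin()+150; F.append((u,sub(np.gradient(gr[:,u]),i)))
P=onplane(c,F,Z+.0135); k=np.polyfit(P[:,1],P[:,0],1); print('plate front slope',k[0],'x@-.066',np.polyval(k,-.066),(P[:,0]-np.polyval(k,P[:,1])).std())
# pin top dark ; screw tip
mk=(gr[105:140,355:395]<60).astype(np.uint8); n,_,st,ce=cv2.connectedComponentsWithStats(mk); print(st,ce)
cv2.imwrite("pics/w1z.png",cv2.resize(p[0:180,200:410],None,fx=3.3,fy=3.3,interpolation=cv2.INTER_CUBIC))
E
```

```text
z base,plate,bench 0.027157634412687648 0.04074126276572754 0.0005740255640109271 pin [ 0.58006093 -0.12172568  0.0819961 ] tip [ 0.61536268 -0.06582345  0.08053521] blk [ 0.64051394 -0.06641681  0.08267073]
slot edge slope -0.02733151927042953 y@.60 -0.052674455507015466 rms 0.00020389051336014232 0.5714102748344625 0.614606924373597
slot edge slope -0.019726651498317507 y@.60 -0.07844875742076698 rms 0.002405691353107157 0.5712166759890948 0.6144194267352744
base front: slope dx/dy 0.023539617041568324 x@y=-.066 0.4754220051292278
base side slope -0.02604794760912062 y@.5 -0.007589198441179866
base side slope -0.02422142769960145 y@.5 -0.1461950655205798
plate front slope 0.02404739512329097 x@-.066 0.5495324686145134 0.00010144634921264614
[[   0    0   40   35 1172]
 [   4    9   25   18  228]] [[20.52389078 16.94283276]
 [14.23684211 17.29385965]]
```

View pics/w1z.png

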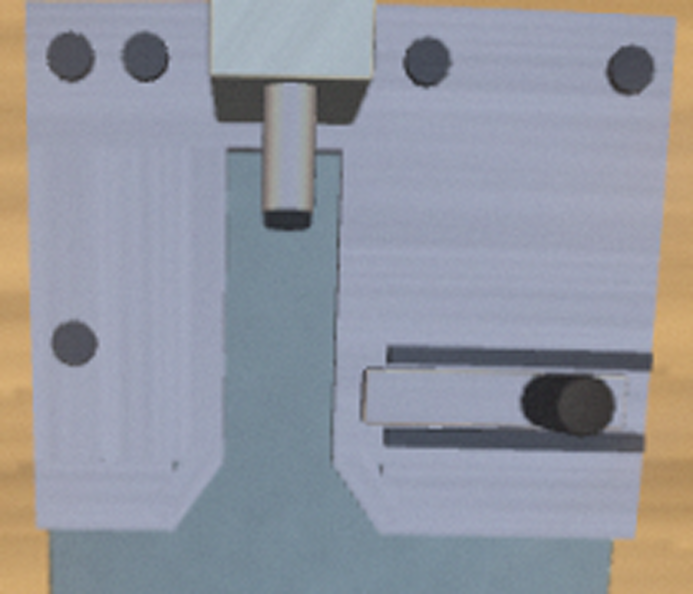

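Request:
carry_out --targets "1 0 0 0 0.016; 1 0 -32 2 0; 1 0 -32 2 0; 1 0 -32 2 0; 1 0 -32 2 0; 1 0 -32 3 0; 1 0 -32 3 0; 1 0 -28 3 0; 1 0 0 0 0; 1 0 0 0 0"

```text
clock: 2.7
tool_pos: [0.5069, 0.155, 0.3298]
eef_rot: [-0.707, 0.013, 0.707, 0.013]
contact_force: [-0.8, -0.3, -0.2]
opening: 0.998
```

```bash
python3 - <<'E'
from h import *
s=r.get_state(); p,d=eyes.snapshot("wrist"); cv2.imwrite("pics/w2.png",p); np.save("pics/w2.npy",d)
import pickle; pickle.dump(s,open("pics/w2.pkl","wb"))
print(s['tool_pos'],R.from_quat(s['eef_rot']).as_matrix().round(4), s['q'])
c=cam("wrist",s); print(proj(c,[[.564,.163,.096],[.564,.163,.005]]))
E
```

```text
[0.50691177 0.15496009 0.329817  ] [[-1.000e-04 -3.590e-02 -9.994e-01]
 [-4.000e-04 -9.994e-01  3.590e-02]
 [-1.000e+00  4.000e-04  1.000e-04]] [-0.44874676  0.68012747  0.10685769  1.93450893 -0.13166124  0.5338127
 -1.85870659]
[[255.04283564 127.96343971]
 [260.56438299 121.9210375 ]]
```

View pics/w2.png

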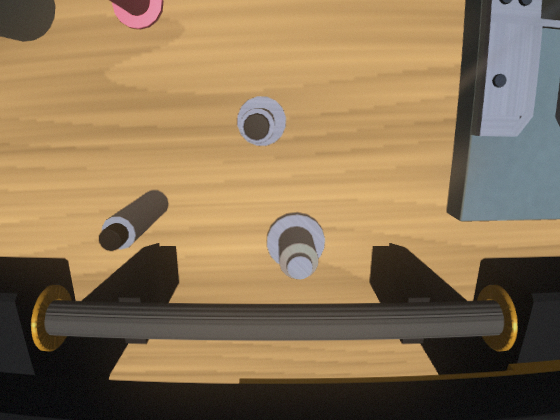

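The sensor is at the centre of the view: flange centre at about (261,121), connector top at about (257,127).

```bash
python3 - <<'E'
from h import *
import pickle
s=pickle.load(open("pics/w2.pkl","rb")); c=cam("wrist",s); p=cv2.imread("pics/w2.png")
g=p.astype(int); m=((g[...,2]-g[...,0])<25).astype(np.uint8); sub=np.zeros_like(m); sub[85:155,225:300]=m[85:155,225:300]
cs,_=cv2.findContours(sub,cv2.RETR_EXTERNAL,cv2.CHAIN_APPROX_NONE); k=max(cs,key=cv2.contourArea); e=cv2.fitEllipse(k); print(e)
print(onplane(c,[e[0]],.005))
dk=np.zeros_like(m); dk[110:145,240:275]=(p[110:145,240:275].max(2)<75); n,l,st,ce=cv2.connectedComponentsWithStats(dk); print(st,ce); 
i=1+st[1:,4].argmax(); print(onplane(c,[ce[i]],.096))
E
```

```text
((261.1495056152344, 120.66464233398438), (47.60170364379883, 48.505958557128906), 167.28208923339844)
[[0.56502761 0.16245663 0.005     ]]
[[     0      0    560    420 235147]
 [   256    113     12      9     16]
 [   248    115      4      3      4]
 [   254    114      1      1      1]
 [   245    120      1      2      2]
 [   244    123      5     13     14]
 [   268    123      1      6      6]
 [   248    131      1      1      1]
 [   267    131      1      2      2]
 [   264    135      2      1      2]
 [   250    136      2      2      3]
 [   253    138      1      1      1]
 [   259    138      1      1      1]] [[279.5053945  209.5192284 ]
 [261.8125     116.        ]
 [249.5        115.75      ]
 [254.         114.        ]
 [245.         120.5       ]
 [245.07142857 128.92857143]
 [268.         125.5       ]
 [248.         131.        ]
 [267.         131.5       ]
 [264.5        135.        ]
 [250.66666667 136.66666667]
 [253.         138.        ]
 [259.         138.        ]]
[[0.570846   0.15864131 0.096     ]]
```

Request:
carry_out --targets "1 0 0 0 -0.012; 1 0 -3 -19 0; 1 0 -3 -19 0; 1 0 -3 -20 0; 1 20 0 0 0; 1 25 0 0 0; 1 25 0 0 0; 1 25 0 0 0; 1 20 0 0 0; 1 10 0 0 0; 1 0 0 0 0; 1 0 0 0 0; 1 0 0 0 0"

```text
clock: 3.83
tool_pos: [0.5661, 0.162, 0.206]
eef_rot: [0.708, -0.009, -0.706, -0.009]
contact_force: [-0.2, 0.2, 0.6]
opening: 1.0
```

```bash
python3 - <<'E'
from h import *
s=r.get_state(); print(s['tool_pos'],R.from_quat(s['eef_rot']).as_matrix().round(4), s['contact_force'],s['moment'])
E
```

```text
[0.56610409 0.16200481 0.20595933] [[ 2.100e-03 -2.530e-02 -9.997e-01]
 [ 2.000e-04 -9.997e-01  2.530e-02]
 [-1.000e+00 -2.000e-04 -2.100e-03]] [-0.2218867   0.16801764  0.56188925] [0.07767849 0.06686867 0.01476093]
```

Request:
carry_out --targets "0.35 0 0 0 0; 0.35 0 0 0 0; 0.35 0 0 0 0; 0.35 0 0 0 0; 0.35 0 0 0 0; 0.35 0 0 0 0; 0.15 0 0 0 0; 0.15 0 0 0 0; 0.15 0 0 0 0; 0.1 0 0 0 0; 0.1 0 0 0 0; 0.1 0 0 0 0" --force 35

```text
clock: 4.83
tool_pos: [0.5653, 0.1628, 0.2046]
eef_rot: [-0.707, 0.008, 0.707, 0.009]
contact_force: [-0.4, 1.1, -0.7]
opening: 0.241
```

Request:
carry_out --targets "0.1 -4 0 0 0; 0.1 -12 0 0 0; 0.1 -22 0 0 0; 0.1 -25 0 0 0; 0.1 -25 0 0 0; 0.1 -20 0 0 0; 0.1 -10 5 1 0; 0.1 0 15 4 0; 0.1 0 25 6 0; 0.1 0 28 6 0; 0.1 0 28 6 0; 0.1 0 28 6 0; 0.1 0 28 6 0; 0.1 0 28 6 0; 0.1 0 23 5 0; 0.1 0 14 2 0; 0.1 0 5 0 0; 0.1 0 0 0 0; 0.1 0 0 0 0; 0.1 0 0 0 0"

```text
clock: 6.5
tool_pos: [0.512, -0.0618, 0.3224]
eef_rot: [-0.707, 0.007, 0.707, 0.008]
contact_force: [-0.2, 0.5, -2.5]
opening: 0.24
```

```bash
python3 - <<'E'
from h import *
s=r.get_state(); print(s['tool_pos'],R.from_quat(s['eef_rot']).as_matrix().round(4), s['contact_force'],s['moment'],s['opening'])
p,d=eyes.snapshot("wrist"); cv2.imwrite("pics/w3.png",p); np.save("pics/w3.npy",d)
p,d=eyes.snapshot("side"); cv2.imwrite("pics/s3.png",cv2.resize(p[120:300,180:420],None,fx=3,fy=3,interpolation=cv2.INTER_CUBIC))
import pickle; pickle.dump(s,open("pics/w3.pkl","wb"))
E
```

```text
[ 0.51198006 -0.06178759  0.32240202] [[-3.000e-04 -2.210e-02 -9.998e-01]
 [ 1.000e-03 -9.998e-01  2.210e-02]
 [-1.000e+00 -1.000e-03  4.000e-04]] [-0.22165583  0.51052931 -2.4574644 ] [0.02988777 0.0706257  0.0231283 ] 0.23955524407455334
```

View pics/w3.png

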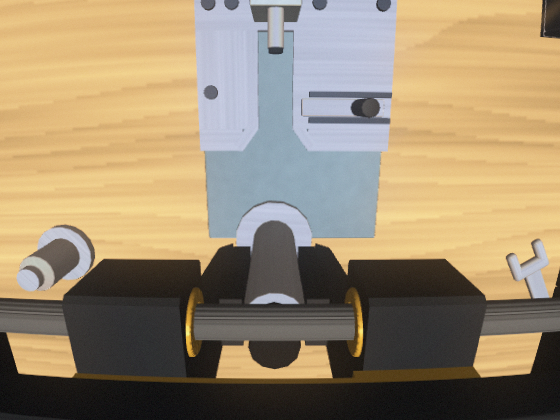

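View pics/s3.png

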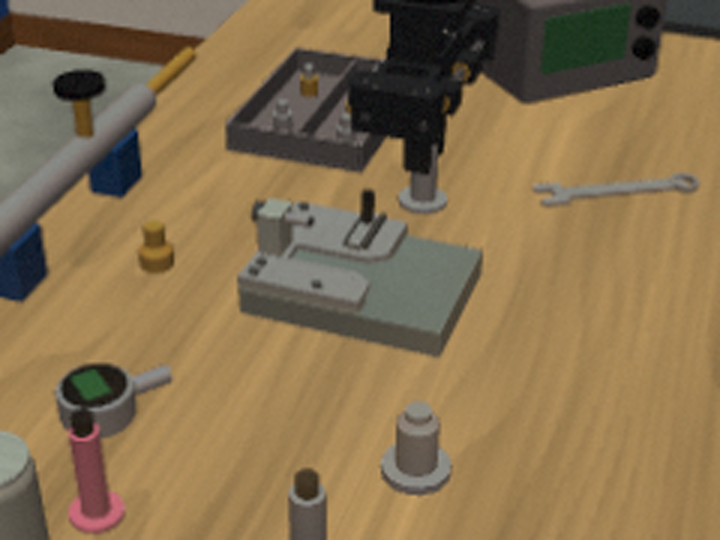

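The sensor is held upright above the open base: its flange is at about (274,225) and the slot is straight ahead at columns 258–294. I'll re-measure the slot axis and the flange's offset from it.

```bash
python3 - <<'E'
from h import *
import pickle
s=pickle.load(open("pics/w3.pkl","rb")); c=cam("wrist",s); p=cv2.imread("pics/w3.png"); d=np.load("pics/w3.npy")
C=cloud(c,d); Z=np.median(C[165:195,220:360,2]); print('zb',Z, 'bench',np.median(C[150:220,420:520,2]),'plate',np.median(C[60:130,210:240,2]))
g=cv2.GaussianBlur(p,(0,0),1).astype(float); gr=g.mean(2); m=g[...,2]-g[...,0]
def sub(prof,i):
    w=abs(prof[i-2:i+3]); return i-2+np.sum(np.arange(5)*w)/w.sum()
L=[];Q=[]
for v in range(62,124,3):
    gx=np.gradient(gr[v]); i=248+np.argmin(gx[248:268]); j=285+np.argmax(gx[285:300]); L.append((sub(gx,i),v)); Q.append((sub(gx,j),v))
for n,pts in (('L',L),('R',Q)):
    P=onplane(c,pts,Z+.0135); k=np.polyfit(P[:,0],P[:,1],1); res=P[:,1]-np.polyval(k,P[:,0]); print(n,k[0],np.polyval(k,.6),res.std(),P[[0,-1],0])
for a,b,sg in ((190,225,-1),(360,395,1)):
  S=[]
  for v in range(160,230,4):
    gx=np.gradient(m[v])*sg; i=a+gx[a:b].argmax(); S.append((sub(gx,i),v))
  P=onplane(c,S,Z);k=np.polyfit(P[:,0],P[:,1],1);print('side',k[0],np.polyval(k,.5))
F=[]
for u in list(range(206,238,4))+list(range(314,380,4)):
    i=np.gradient(gr[:,u])[140:165].argmin()+140; F.append((u,sub(np.gradient(gr[:,u]),i)))
P=onplane(c,F,Z+.0135); k=np.polyfit(P[:,1],P[:,0],1); print('plate front',k[0],np.polyval(k,-.066))
# flange outline: left/right extremes of top face at z = tcp-.2046+.005
zf=s['tool_pos'][2]-.1996
E=[]
for v in range(208,236,3):
    gx=np.gradient(gr[v]); E.append((v,225+gx[225:262].argmax(),285+gx[285:325].argmin()))
print(E)
T=[]
for u in range(245,305,4):
    gy=np.gradient(gr[:,u]); i=195+gy[195:225].argmax(); T.append((u,sub(gy,i)))
P=onplane(c,T,zf)[:,:2]; A=np.c_[2*P,np.ones(len(P))]; sol=np.linalg.lstsq(A,(P**2).sum(1),rcond=None)[0]; print('circle',sol[:2],np.sqrt(sol[2]+sol[0]**2+sol[1]**2))
cv2.imwrite("pics/w3z.png",cv2.resize(p[180:300,200:350],None,fx=5,fy=5,interpolation=cv2.INTER_CUBIC))
E
```

```text
zb 0.02719029232357159 bench 0.0006092287085818493 plate 0.040766610040482126
L -0.020766909154412476 -0.05249461082282717 0.00012805872869963843 [0.612224   0.57051466]
R -0.016624366401949718 -0.07830387336325695 8.643217825788571e-05 [0.61163093 0.56992252]
side -0.023067233587801248 -0.007789430286149409
side -0.026123138147682877 -0.14611940601645454
plate front 0.02576137670879906 0.5495867230559153
[(208, np.int64(253), np.int64(294)), (211, np.int64(250), np.int64(298)), (214, np.int64(246), np.int64(301)), (217, np.int64(243), np.int64(304)), (220, np.int64(241), np.int64(306)), (223, np.int64(240), np.int64(307)), (226, np.int64(239), np.int64(308)), (229, np.int64(237), np.int64(310)), (232, np.int64(236), np.int64(311)), (235, np.int64(236), np.int64(311))]
circle [ 0.51141011 -0.06238844] 0.02022629217440242
```

View pics/w3z.png

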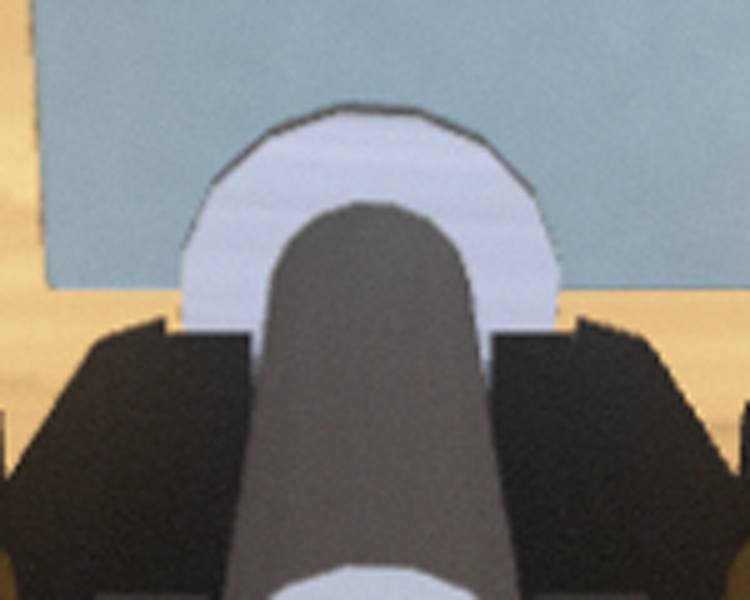

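Request:
carry_out --targets "0.1 5 0.9 0 0; 0.1 15 0 0 0; 0.1 20 0 0 0; 0.1 20 0 0 0; 0.1 15 0 0 0; 0.1 8 0 0 0; 0.1 4 0 0 0; 0.1 1 0 0 0; 0.1 0 0 0 0; 0.1 0 0 0 0; 0.1 0 0 0 0; 0.1 0 0 0 0"

```text
clock: 7.6
tool_pos: [0.5121, -0.064, 0.2354]
eef_rot: [0.708, -0.009, -0.707, -0.009]
contact_force: [-0.4, 0.9, -2.9]
opening: 0.237
```

```bash
cat > st.py <<'E'
from h import *
s=r.get_state(); print(s['clock'],s['tool_pos'].round(5),R.from_quat(s['eef_rot']).as_matrix()[:,0].round(4),R.from_quat(s['eef_rot']).as_matrix()[:2,2].round(4), s['contact_force'].round(2),s['moment'].round(3),round(s['opening'],3))
E
python3 st.py
```

```text
7.6 [ 0.51215 -0.06403  0.23538] [ 1.4e-03 -2.0e-04 -1.0e+00] [-0.9997  0.0242] [-0.4   0.95 -2.9 ] [ 0.024  0.012 -0.018] 0.237
```

Request:
carry_out --targets "0.1 0.8 0 0 0; 0.1 0.8 0 0 0; 0.1 0.8 0 0 0; 0.1 0.4 0 0 0; 0.1 0 0 0 0; 0.1 0 0 0 0"

```text
clock: 8.1
tool_pos: [0.5119, -0.064, 0.2319]
eef_rot: [-0.707, 0.009, 0.707, 0.009]
contact_force: [-0.7, 0.3, -2.6]
opening: 0.242
```

```bash
python3 st.py; python3 st.py
```

```text
8.1 [ 0.51187 -0.064    0.23185] [-1.e-04 -1.e-04 -1.e+00] [-0.9997  0.0242] [-0.72  0.32 -2.57] [0.064 0.042 0.004] 0.242
8.1 [ 0.51187 -0.064    0.23185] [-1.e-04 -1.e-04 -1.e+00] [-0.9997  0.0242] [-0.72  0.32 -2.57] [0.064 0.042 0.004] 0.242
```

Not in contact yet. I'll feel downward in 0.3 mm steps.

Request:
carry_out --targets "0.1 0.3 0 0 0; 0.1 0 0 0 0; 0.1 0.3 0 0 0; 0.1 0 0 0 0"

```text
clock: 8.43
tool_pos: [0.5119, -0.064, 0.2313]
eef_rot: [-0.707, 0.009, 0.707, 0.009]
contact_force: [-0.6, 1.1, -2.4]
opening: 0.237
```

Request:
carry_out --targets "0.1 0.3 0 0 0; 0.1 0 0 0 0; 0.1 0 0 0 0"

```text
clock: 8.68
tool_pos: [0.5119, -0.064, 0.2312]
eef_rot: [0.707, -0.009, -0.707, -0.009]
contact_force: [-0.4, 0.4, -0.1]
opening: 0.239
```

Request:
carry_out --targets "0.1 0.3 0 0 0; 0.1 0 0 0 0; 0.1 0 0 0 0"

```text
clock: 8.93
tool_pos: [0.5119, -0.064, 0.2311]
eef_rot: [0.707, -0.009, -0.707, -0.009]
contact_force: [-1.6, 1.6, 5.6]
opening: 0.237
```

Request:
carry_out --targets "0.1 -0.3 0 0 0; 0.1 0 0 0 0; 0.1 0 0 0 0"

```text
clock: 9.18
tool_pos: [0.5119, -0.064, 0.2311]
eef_rot: [0.707, -0.009, -0.707, -0.009]
contact_force: [-0.7, 1.0, 3.6]
opening: 0.238
```

```bash
python3 st.py; cat > meas.py <<'E'
from h import *
import sys
s=r.get_state(); p,d=eyes.snapshot("wrist"); cv2.imwrite(f"pics/{sys.argv[1]}.png",p); c=cam("wrist",s)
import pickle; pickle.dump(s,open(f"pics/{sys.argv[1]}.pkl","wb"))
E
python3 meas.py w4
```

```text
9.1833 [ 0.51191 -0.06398  0.23114] [ 2.e-04 -0.e+00 -1.e+00] [-0.9997  0.0242] [-0.69  0.98  3.63] [0.088 0.196 0.048] 0.238
```

View pics/w4.png

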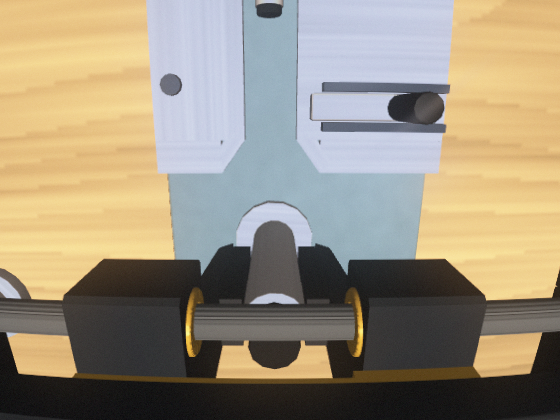

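The flange is on the base at (274,225), with the slot at columns 243–298 ahead of it. I'll measure the offset from this static picture.

```bash
python3 - <<'E'
from h import *
import pickle
s=pickle.load(open("pics/w4.pkl","rb")); c=cam("wrist",s); p=cv2.imread("pics/w4.png"); Z=.0266
g=cv2.GaussianBlur(p,(0,0),1).astype(float); gr=g.mean(2); m=g[...,2]-g[...,0]
def sub(prof,i):
    w=abs(prof[i-2:i+3]); return i-2+np.sum(np.arange(5)*w)/w.sum()
L=[];Q=[]
for v in range(30,132,4):
    gx=np.gradient(gr[v]); i=235+np.argmin(gx[235:252]); j=290+np.argmax(gx[290:306]); L.append((sub(gx,i),v)); Q.append((sub(gx,j),v))
ax=[]
for n,pts in (('L',L),('R',Q)):
    P=onplane(c,pts,Z+.0135); k=np.polyfit(P[:,0],P[:,1],1); res=P[:,1]-np.polyval(k,P[:,0]); print(n,k[0],np.polyval(k,.58),res.std(),P[[0,-1],0]); ax.append(np.polyval(k,.58))
print('axis y@.58',np.mean(ax))
for a,b,sg in ((155,190,-1),(405,435,1)):
  S=[]
  for v in range(180,245,4):
    gx=np.gradient(m[v])*sg; i=a+gx[a:b].argmax(); S.append((sub(gx,i),v))
  P=onplane(c,S,Z);k=np.polyfit(P[:,0],P[:,1],1);print('side',k[0],np.polyval(k,.512))
T=[]
for u in range(247,303,4):
    gy=np.gradient(gr[:,u]); i=193+gy[193:228].argmax(); T.append((u,sub(gy,i)))
P=onplane(c,T,Z+.005)[:,:2]; A=np.c_[2*P,np.ones(len(P))]; sol=np.linalg.lstsq(A,(P**2).sum(1),rcond=None)[0]; print('circle',sol[:2],np.sqrt(sol[2]+sol[0]**2+sol[1]**2))
E=[]
for v in (226,230,234):
    gx=np.gradient(gr[v]); a=onplane(c,[(sub(gx,228+gx[228:246].argmax()),v),(sub(gx,300+gx[300:318].argmin()),v)],Z+.005); E.append(a[:,1]); 
print('flange edges',np.array(E),np.mean(E))
E
```

```text
L -0.025636793640805334 -0.05212672011305845 8.72196360683591e-05 [0.61553809 0.57045687]
R -0.024936662063156225 -0.07774766137277649 8.15525471107647e-05 [0.61486593 0.56980018]
axis y@.58 -0.06493719074291747
side -0.02276815404450957 -0.007998146589941435
side -0.02433571262461259 -0.14656910451372007
circle [ 0.51128815 -0.06484573] 0.020326995282379436
flange edges [[-0.04630104 -0.08379621]
 [-0.04504737 -0.08471694]
 [-0.04450759 -0.08565345]] -0.06500376674618748
```

Request:
carry_out --targets "0.1 -0.2 0 0 0; 0.1 0 -0.4 0 0; 0.1 0 -0.4 0 0; 0.1 0 -0.4 0 0; 0.1 0 -0.4 0 0; 0.1 0 0 0 0; 0.1 0 0 0 0"

```text
clock: 9.82
tool_pos: [0.512, -0.0626, 0.2312]
eef_rot: [0.707, -0.009, -0.707, -0.009]
contact_force: [0.2, -1.8, -0.4]
opening: 0.241
```

```bash
python3 st.py
```

```text
9.8167 [ 0.51202 -0.06257  0.23115] [ 3.e-04 -3.e-04 -1.e+00] [-0.9997  0.0244] [ 0.23 -1.79 -0.41] [-0.408  0.047  0.027] 0.241
```

Request:
carry_out --targets "0.1 0 0 -1 0; 0.1 0 0 -2 0; 0.1 0 0 -2 0; 0.1 0 0 -2 0; 0.1 0 0 -2 0; 0.1 0 0 -2 0; 0.1 0 0 -2 0; 0.1 0 0 -2 0; 0.1 0 0 -2 0; 0.1 0 0 -2 0; 0.1 0 0 -2 0; 0.1 0 0 -2 0; 0.1 0 0 -2 0; 0.1 0 0 -2 0; 0.1 0 0 -2 0; 0.1 0 0 -2 0; 0.1 0 0 -2 0; 0.1 0 0 -1 0; 0.1 0 0 0 0; 0.1 0 0 0 0"

```text
clock: 11.48
tool_pos: [0.5438, -0.0624, 0.2313]
eef_rot: [-0.705, 0.008, 0.709, 0.009]
contact_force: [-6.5, 0.3, 8.7]
opening: 0.239
```

```bash
python3 st.py; python3 meas.py w5
```

```text
11.4833 [ 0.54378 -0.06241  0.23125] [-0.0066  0.0014 -1.    ] [-0.9997  0.0235] [-6.46  0.32  8.73] [ 0.088  1.393 -0.017] 0.239
```

View pics/w5.png

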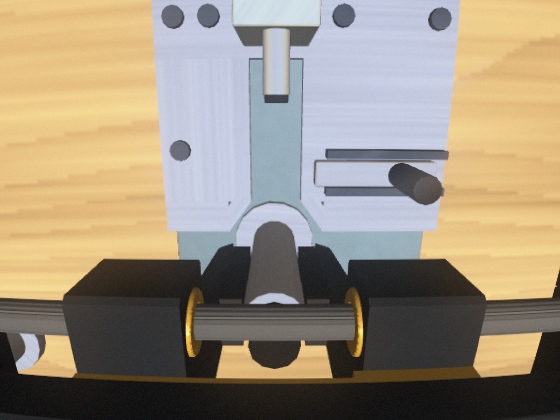

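The flange is entering the flared mouth at about (274,222). The readings show friction against a rising down-load (Fz 8.7 N), so I'll ease upward slightly and look closer.

Request:
carry_out --targets "0.1 -0.3 0 0 0; 0.1 -0.2 0 0 0; 0.1 0 0 0 0; 0.1 0 0 0 0"

```text
clock: 11.87
tool_pos: [0.5463, -0.0629, 0.2315]
eef_rot: [0.707, -0.008, -0.707, -0.009]
contact_force: [0.9, -0.2, -2.2]
opening: 0.241
```

```bash
python3 st.py; python3 - <<'E'
import cv2
p=cv2.imread("pics/w5.png"); cv2.imwrite("pics/w5z.png",cv2.resize(p[130:260,200:350],None,fx=4.5,fy=4.5,interpolation=cv2.INTER_CUBIC))
E
```

```text
11.8667 [ 0.54631 -0.0629   0.23146] [ 7.e-04  3.e-04 -1.e+00] [-0.9997  0.0238] [ 0.94 -0.15 -2.24] [ 0.041  0.061 -0.003] 0.241
```

View pics/w5z.png

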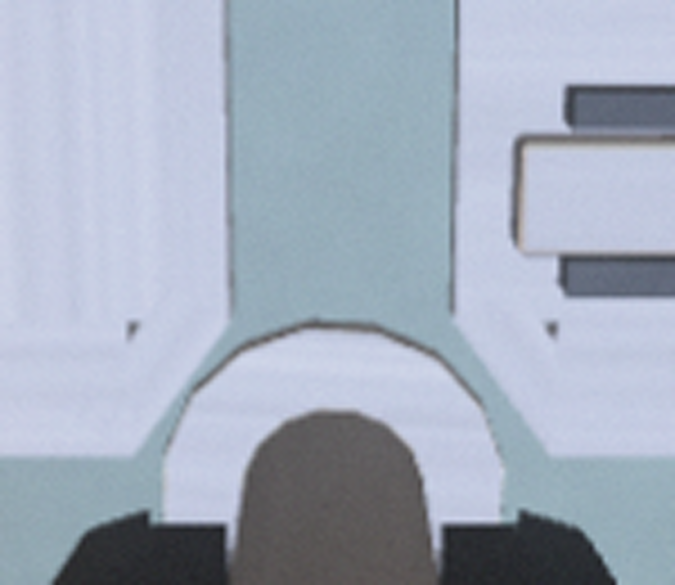

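Request:
carry_out --targets "0.1 0 0 -1 0; 0.1 0 0 -2 0; 0.1 0 0 -2 0; 0.1 0 0 -2 0; 0.1 0 0 -2 0; 0.1 0 0 -2 0; 0.1 0 0 -2 0; 0.1 0 0 -2 0; 0.1 0 0 -2 0; 0.1 0 0 -1 0; 0.1 0 0 0 0; 0.1 0 0 0 0"

```text
clock: 12.87
tool_pos: [0.5639, -0.0637, 0.2317]
eef_rot: [-0.707, 0.009, 0.707, 0.009]
contact_force: [-0.5, -0.2, -2.9]
opening: 0.238
```

```bash
python3 st.py
```

```text
12.8667 [ 0.56386 -0.06366  0.23169] [-2.e-04 -0.e+00 -1.e+00] [-0.9997  0.0242] [-0.48 -0.19 -2.91] [ 0.038  0.008 -0.036] 0.238
```

Request:
carry_out --targets "0.1 0.3 0 -1 0; 0.1 0 0 -2 0; 0.1 0 0 -2 0; 0.1 0 0 -2 0; 0.1 0 0 -2 0; 0.1 0 0 -2 0; 0.1 0 0 -2 0; 0.1 0 0 -2 0; 0.1 0 0 -2 0; 0.1 0 0 -1 0; 0.1 0 0 0 0; 0.1 0 0 0 0"

```text
clock: 13.87
tool_pos: [0.5819, -0.0641, 0.2314]
eef_rot: [-0.707, 0.009, 0.707, 0.009]
contact_force: [0.0, 0.6, -2.7]
opening: 0.237
```

```bash
python3 st.py; python3 meas.py w6
```

```text
13.8667 [ 0.58189 -0.06408  0.2314 ] [-1.e-04 -0.e+00 -1.e+00] [-0.9997  0.0242] [ 0.02  0.65 -2.7 ] [ 0.01   0.062 -0.04 ] 0.237
```

View pics/w6.png

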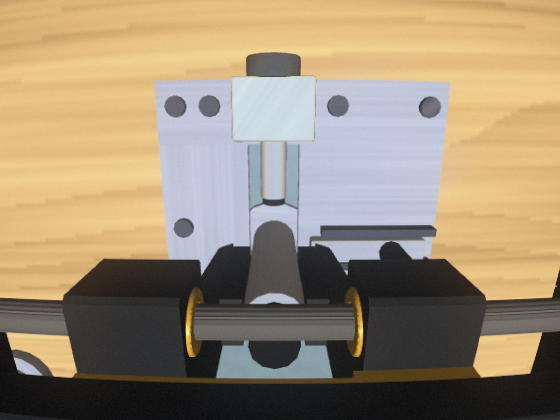

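The barrel is in the slot and the flange is under the plate. The screw tip at (274,202) is about 20 mm ahead.

Request:
carry_out --targets "0.1 0 0 -1 0; 0.1 0 0 -2 0; 0.1 0 0 -2 0; 0.1 0 0 -2 0; 0.1 0 0 -2 0; 0.1 0 0 -2 0; 0.1 0 0 -1 0; 0.1 0 0 -1 0; 0.1 0 0 0 0; 0.1 0 0 0 0"

```text
clock: 14.75
tool_pos: [0.5949, -0.0644, 0.2314]
eef_rot: [-0.707, 0.009, 0.707, 0.009]
contact_force: [0.4, -0.2, -2.4]
opening: 0.241
```

Request:
carry_out --targets "0.1 0 0 -0.5 0; 0.1 0 0 -0.5 0; 0.1 0 0 -0.5 0; 0.1 0 0 -0.5 0; 0.1 0 0 0 0; 0.1 0 0 0 0"

```text
clock: 15.25
tool_pos: [0.5969, -0.0645, 0.2314]
eef_rot: [0.707, -0.009, -0.707, -0.009]
contact_force: [-0.7, 0.3, -2.6]
opening: 0.239
```

Request:
carry_out --targets "0.1 0 0 -0.5 0; 0.1 0 0 -0.5 0; 0.1 0 0 -0.5 0; 0.1 0 0 -0.5 0; 0.1 0 0 0 0; 0.1 0 0 0 0"

```text
clock: 15.75
tool_pos: [0.5989, -0.0645, 0.2314]
eef_rot: [0.707, -0.009, -0.707, -0.009]
contact_force: [0.6, 0.1, -3.5]
opening: 0.238
```

Request:
carry_out --targets "0.1 0 0 -0.4 0; 0.1 0 0 -0.4 0; 0.1 0 0 -0.4 0; 0.1 0 0 -0.4 0; 0.1 0 0 0 0; 0.1 0 0 0 0"

```text
clock: 16.25
tool_pos: [0.6005, -0.0645, 0.2314]
eef_rot: [0.707, -0.009, -0.707, -0.009]
contact_force: [0.0, 0.3, -2.7]
opening: 0.236
```

Request:
carry_out --targets "0.1 0 0 -0.4 0; 0.1 0 0 -0.4 0; 0.1 0 0 -0.4 0; 0.1 0 0 0 0; 0.1 0 0 0 0"

```text
clock: 16.67
tool_pos: [0.6017, -0.0646, 0.2314]
eef_rot: [0.707, -0.009, -0.707, -0.009]
contact_force: [1.4, -0.2, -2.7]
opening: 0.242
```

```bash
python3 st.py; python3 meas.py w7; python3 - <<'E'
import cv2
p=cv2.imread("pics/w7.png"); cv2.imwrite("pics/w7z.png",cv2.resize(p[150:300,200:350],None,fx=4,fy=4,interpolation=cv2.INTER_CUBIC))
E
```

```text
16.6667 [ 0.60172 -0.06457  0.23142] [ 0.e+00 -1.e-04 -1.e+00] [-0.9997  0.0242] [ 1.35 -0.18 -2.68] [ 0.048 -0.028  0.004] 0.242
```

View pics/w7z.png

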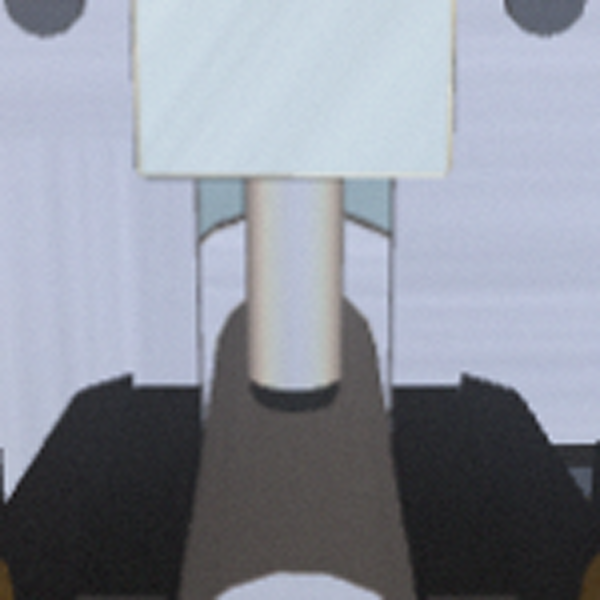

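The tip, at about (273,250) in the full picture, overlaps the barrel in this view. There is no contact force yet, so I'll continue in small steps.

Request:
carry_out --targets "0.1 0 0 -0.4 0; 0.1 0 0 -0.4 0; 0.1 0 0 -0.2 0; 0.1 0 0 0 0; 0.1 0 0 0 0"

```text
clock: 17.13
tool_pos: [0.6027, -0.0646, 0.2314]
eef_rot: [0.707, -0.009, -0.707, -0.009]
contact_force: [-0.6, 0.1, -2.8]
opening: 0.24
```

Request:
carry_out --targets "0.1 0 0 -0.4 0; 0.1 0 0 -0.3 0; 0.1 0 0 0 0; 0.1 0 0 0 0"

```text
clock: 17.47
tool_pos: [0.603, -0.0646, 0.2314]
eef_rot: [-0.707, 0.009, 0.707, 0.009]
contact_force: [-1.6, -0.1, -2.3]
opening: 0.236
```

Request:
carry_out --targets "0.1 0 0 -0.3 0; 0.1 0 0 -0.2 0; 0.1 0 0 0 0; 0.1 0 0 0 0"

```text
clock: 17.8
tool_pos: [0.6033, -0.0646, 0.2313]
eef_rot: [-0.706, 0.009, 0.708, 0.009]
contact_force: [-4.3, 1.3, -0.4]
opening: 0.243
```

Request:
carry_out --targets "0.1 -0.1 0 -0.2 0; 0.1 0 0 -0.2 0; 0.1 0 0 -0.1 0; 0.1 0 0 0 0; 0.1 0 0 0 0"

```text
clock: 18.22
tool_pos: [0.6036, -0.0646, 0.2313]
eef_rot: [-0.706, 0.009, 0.708, 0.009]
contact_force: [-5.6, -0.1, 0.1]
opening: 0.24
```

```bash
python3 st.py
```

```text
18.2167 [ 0.60357 -0.06463  0.23131] [-0.0026  0.     -1.    ] [-0.9997  0.0242] [-5.62 -0.09  0.06] [ 0.074  1.163 -0.006] 0.24
```

Request:
carry_out --targets "0.1 -0.15 0 -0.2 0; 0.1 0 0 -0.2 0; 0.1 0 0 0 0; 0.1 0 0 0 0"

```text
clock: 18.55
tool_pos: [0.6037, -0.0646, 0.2313]
eef_rot: [-0.706, 0.009, 0.708, 0.009]
contact_force: [-6.9, 1.4, -0.3]
opening: 0.243
```

Request:
carry_out --targets "0.1 0 0 -0.15 0; 0.1 0 0 -0.1 0; 0.1 0 0 0 0; 0.1 0 0 0 0"

```text
clock: 18.88
tool_pos: [0.6038, -0.0646, 0.2313]
eef_rot: [-0.706, 0.009, 0.708, 0.009]
contact_force: [-6.3, 0.2, 0.1]
opening: 0.241
```

```bash
python3 st.py
```

```text
18.8833 [ 0.60382 -0.06464  0.23131] [-3.9e-03  1.0e-04 -1.0e+00] [-0.9997  0.0243] [-6.29  0.24  0.13] [0.126 1.292 0.005] 0.241
```

Request:
carry_out --targets "0.1 0 0 -0.2 0; 0.1 0 0 -0.1 0; 0.1 0 0 0 0"

```text
clock: 19.13
tool_pos: [0.6039, -0.0647, 0.2313]
eef_rot: [-0.705, 0.009, 0.709, 0.009]
contact_force: [-7.0, 0.0, 1.6]
opening: 0.237
```

Request:
carry_out --targets "0.1 0 0 0 0"

```text
clock: 19.22
tool_pos: [0.6039, -0.0647, 0.2313]
eef_rot: [-0.705, 0.009, 0.709, 0.009]
contact_force: [-6.4, -0.7, 0.3]
opening: 0.238
```

```bash
python3 st.py
```

```text
19.2167 [ 0.60391 -0.06465  0.23129] [-4.5e-03  1.0e-04 -1.0e+00] [-0.9997  0.0243] [-6.39 -0.68  0.27] [ 0.13   1.376 -0.029] 0.238
```

The moment/force ratio (about 0.21 m below the TCP) suggests the resistance is at floor level, not at the screw's height. I'll check by measuring the tip position geometrically.

```bash
python3 meas.py w8; python3 - <<'E'
from h import *
import pickle
for n,pts in (("w5",[(276,94),(276,102),(276,60)]),("w6",[(274,198),(274,204)]),("w7",[(273.5,247),(273.5,252)])):
    s=pickle.load(open(f"pics/{n}.pkl","rb")); c=cam("wrist",s); print(n,onplane(c,pts,.0266+.053)[:,:2].round(4).tolist(), 'cam',c[2][:3,3].round(3))
p=cv2.imread("pics/w5.png"); q=cv2.imread("pics/w8.png")
a=cv2.resize(p[60:130,240:310],None,fx=5.5,fy=5.5,interpolation=cv2.INTER_CUBIC); b=cv2.resize(q[210:310,225:325],None,fx=3.85,fy=3.85,interpolation=cv2.INTER_CUBIC); cv2.imwrite("pics/w58.png",np.hstack([a,b]))
pp,d=eyes.snapshot("side"); cv2.imwrite("pics/s8.png",cv2.resize(pp[130:250,220:370],None,fx=5,fy=5,interpolation=cv2.INTER_CUBIC))
E
python3 st.py
```

```text
w5 [[0.6161, -0.0658], [0.6133, -0.0657], [0.6278, -0.0661]] cam [ 0.612 -0.065  0.211]
w6 [[0.6164, -0.066], [0.614, -0.066]] cam [ 0.65  -0.067  0.212]
w7 [[0.6159, -0.0658], [0.6137, -0.0658]] cam [ 0.67  -0.067  0.212]
19.3167 [ 0.60393 -0.06467  0.2313 ] [-4.4e-03  2.0e-04 -1.0e+00] [-0.9997  0.0243] [-7.03  0.37  1.15] [ 0.134  1.363 -0.023] 0.238
```

View pics/w58.png

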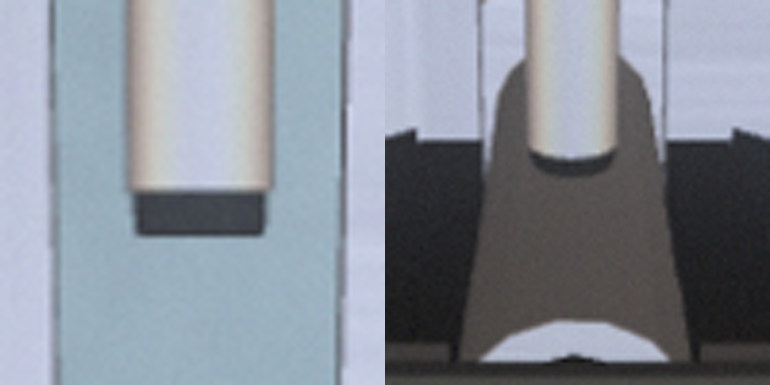

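View pics/s8.png

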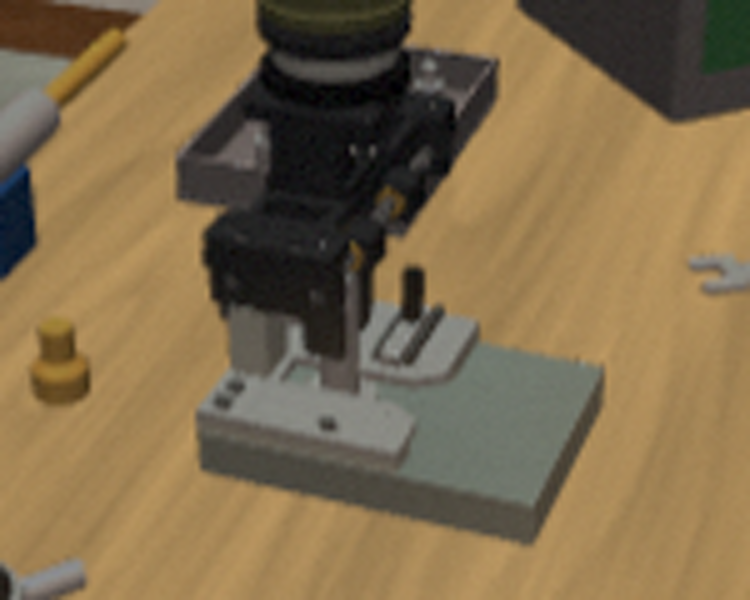

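Geometrically the barrel front (about 0.614) meets the tip face (about 0.6135), so it is on the screw, with some floor friction mixed into the reading. I'll take the load off the floor, then build up the press.

Request:
carry_out --targets "0.1 -0.15 0 0 0; 0.1 -0.1 0 0 0; 0.1 0 0 0 0; 0.1 0 0 0 0"

```text
clock: 19.65
tool_pos: [0.6039, -0.0646, 0.2313]
eef_rot: [-0.705, 0.009, 0.709, 0.009]
contact_force: [-5.9, 0.9, -1.0]
opening: 0.237
```

```bash
python3 st.py
```

```text
19.65 [ 0.60391 -0.06463  0.23133] [-4.6e-03  2.0e-04 -1.0e+00] [-0.9997  0.0243] [-5.88  0.88 -0.99] [ 0.151  1.335 -0.037] 0.237
```

Request:
carry_out --targets "0.1 -0.15 0 0 0; 0.1 -0.05 0 0 0; 0.1 0 0 0 0"

```text
clock: 19.9
tool_pos: [0.6039, -0.0647, 0.2314]
eef_rot: [-0.705, 0.009, 0.709, 0.009]
contact_force: [-6.5, -0.2, -2.1]
opening: 0.242
```

```bash
cat > avg.py <<'E'
from h import *
import sys
A=[]
for i in range(int(sys.argv[1])):
    s=r.get_state(); A.append(np.r_[s['contact_force'],s['moment'],s['tool_pos'],R.from_quat(s['eef_rot']).as_matrix()[:,0]]); eyes.snapshot("wrist")
A=np.array(A); print(s['clock'],A.mean(0).round(4)); print(A.std(0)[:6].round(2))
E
python3 avg.py 8
```

```text
20.25 [-6.6693e+00  2.2330e-01 -1.7336e+00  7.0100e-02  1.2709e+00 -1.2100e-02
  6.0390e-01 -6.4600e-02  2.3140e-01 -4.6000e-03  1.0000e-04 -1.0000e+00]
[0.34 0.42 0.5  0.02 0.02 0.03]
```

The moment now agrees with contact at screw height (about 6 N), with the floor nearly unloaded. I'll press on toward 10 N.

Request:
carry_out --targets "0.1 -0.1 0 -0.2 0; 0.1 -0.1 0 -0.2 0; 0.1 0 0 -0.2 0; 0.1 0 0 0 0"

```text
clock: 20.63
tool_pos: [0.6042, -0.0647, 0.2314]
eef_rot: [-0.705, 0.009, 0.709, 0.009]
contact_force: [-7.5, 0.4, -1.7]
opening: 0.239
```

```bash
python3 avg.py 5
```

```text
20.8333 [-7.0207e+00  7.7290e-01 -1.9329e+00  8.9200e-02  1.4087e+00  6.9000e-03
  6.0420e-01 -6.4700e-02  2.3140e-01 -5.8000e-03  2.0000e-04 -1.0000e+00]
[0.38 0.29 0.19 0.03 0.02 0.02]
```

Request:
carry_out --targets "0.1 -0.1 0 -0.3 0; 0.1 0 0 -0.3 0; 0.1 0 0 -0.2 0; 0.1 0 0 0 0"

```text
clock: 21.22
tool_pos: [0.6045, -0.0647, 0.2314]
eef_rot: [-0.704, 0.009, 0.71, 0.009]
contact_force: [-7.9, 0.2, -1.0]
opening: 0.239
```

```bash
python3 avg.py 5
```

```text
21.4167 [-7.8429e+00  2.1780e-01 -8.1550e-01  1.0920e-01  1.6150e+00 -1.2700e-02
  6.0450e-01 -6.4700e-02  2.3140e-01 -7.3000e-03  3.0000e-04 -1.0000e+00]
[0.3  0.31 0.29 0.04 0.03 0.03]
```

Request:
carry_out --targets "0.1 -0.15 0 -0.3 0; 0.1 -0.1 0 -0.3 0; 0.1 0 0 -0.3 0; 0.1 0 0 0 0"

```text
clock: 21.8
tool_pos: [0.6049, -0.0647, 0.2314]
eef_rot: [-0.704, 0.009, 0.71, 0.009]
contact_force: [-9.1, 0.5, -1.8]
opening: 0.241
```

```bash
python3 avg.py 5
```

```text
22.0 [-9.1189e+00  1.9220e-01 -1.4171e+00  1.2430e-01  1.8369e+00  2.6400e-02
  6.0480e-01 -6.4700e-02  2.3140e-01 -9.1000e-03  4.0000e-04 -1.0000e+00]
[0.4  0.27 0.33 0.03 0.04 0.03]
```

Request:
carry_out --targets "0.1 -0.15 0 -0.3 0; 0.1 -0.1 0 -0.3 0; 0.1 0 0 -0.4 0; 0.1 0 0 0 0"

```text
clock: 22.38
tool_pos: [0.6052, -0.0647, 0.2314]
eef_rot: [-0.703, 0.009, 0.711, 0.009]
contact_force: [-10.5, 0.4, -0.6]
opening: 0.239
```

```bash
python3 avg.py 5
```

```text
22.5833 [-1.07672e+01  3.05900e-01 -9.65100e-01  1.39900e-01  2.12400e+00
 -2.75000e-02  6.05200e-01 -6.47000e-02  2.31500e-01 -1.10000e-02
  5.00000e-04 -9.99900e-01]
[0.64 0.46 0.49 0.03 0.05 0.01]
```

That is about 10 N on the tip. I'll hold it for 0.7 s.

Request:
carry_out --targets "0.1 0 0 0 0; 0.1 0 0 0 0; 0.1 0 0 0 0; 0.1 0 0 0 0; 0.1 0 0 0 0; 0.1 0 0 0 0; 0.1 0 0 0 0; 0.1 0 0 0 0"

```text
clock: 23.3
tool_pos: [0.6052, -0.0647, 0.2314]
eef_rot: [-0.703, 0.008, 0.711, 0.009]
contact_force: [-9.6, 0.9, -1.3]
opening: 0.234
```

```bash
python3 avg.py 2
```

```text
23.35 [-1.01364e+01  4.39300e-01 -1.45100e+00  1.20000e-01  2.14100e+00
  1.40000e-03  6.05200e-01 -6.47000e-02  2.31500e-01 -1.10000e-02
  4.00000e-04 -9.99900e-01]
[0.54 0.44 0.19 0.01 0.   0.03]
```

Request:
carry_out --targets "0.1 0.15 0 0.6 0; 0.1 0.2 0 0.6 0; 0.1 0.2 0 0.6 0; 0.1 0.2 0 0.6 0; 0.1 0.2 0 0.6 0; 0.1 0.2 0 0.6 0; 0.1 0.15 0 0.4 0; 0.1 0 0 0 0; 0.1 0 0 0 0"

```text
clock: 24.15
tool_pos: [0.6037, -0.0646, 0.2313]
eef_rot: [-0.706, 0.009, 0.708, 0.009]
contact_force: [-5.5, 0.6, 0.9]
opening: 0.242
```

```bash
python3 avg.py 3
```

```text
24.25 [-5.7926e+00  2.7290e-01  4.7050e-01  1.0290e-01  1.1750e+00 -4.8000e-03
  6.0370e-01 -6.4600e-02  2.3130e-01 -3.1000e-03  1.0000e-04 -1.0000e+00]
[0.31 0.43 0.34 0.02 0.03 0.01]
```

Request:
carry_out --targets "0.1 0 0 0.3 0; 0.1 0 0 0.2 0; 0.1 0 0 0 0; 0.1 0 0 0 0"

```text
clock: 24.63
tool_pos: [0.6035, -0.0646, 0.2313]
eef_rot: [-0.706, 0.009, 0.708, 0.009]
contact_force: [-5.2, -0.6, -0.9]
opening: 0.241
```

```bash
python3 avg.py 3
```

```text
24.7333 [-5.5696e+00 -9.6000e-02 -1.0399e+00  8.5800e-02  1.0972e+00  9.8000e-03
  6.0350e-01 -6.4600e-02  2.3130e-01 -2.2000e-03  0.0000e+00 -1.0000e+00]
[0.27 0.48 0.2  0.   0.02 0.01]
```

Request:
carry_out --targets "0.1 0 0 0.3 0; 0.1 0 0 0.2 0; 0.1 0 0 0 0; 0.1 0 0 0 0"

```text
clock: 25.12
tool_pos: [0.6033, -0.0646, 0.2314]
eef_rot: [-0.707, 0.009, 0.707, 0.009]
contact_force: [-4.5, -0.4, -3.1]
opening: 0.241
```

```bash
python3 avg.py 3
```

```text
25.2167 [-4.7375e+00 -1.4590e-01 -2.0485e+00  8.1800e-02  1.0482e+00 -1.9400e-02
  6.0330e-01 -6.4600e-02  2.3140e-01 -1.1000e-03 -0.0000e+00 -1.0000e+00]
[0.21 0.16 0.79 0.03 0.03 0.01]
```

Request:
carry_out --targets "0.1 0.1 0 0.2 0; 0.1 0.1 0 0.2 0; 0.1 0 0 0 0; 0.1 0 0 0 0"

```text
clock: 25.6
tool_pos: [0.6032, -0.0646, 0.2314]
eef_rot: [-0.707, 0.009, 0.707, 0.009]
contact_force: [-4.6, -0.0, -1.0]
opening: 0.24
```

```bash
python3 avg.py 3
```

```text
25.7 [-4.8946e+00 -2.6770e-01 -1.3625e+00  1.0420e-01  1.0115e+00 -2.5700e-02
  6.0320e-01 -6.4600e-02  2.3140e-01 -3.0000e-04 -1.0000e-04 -1.0000e+00]
[0.21 0.18 0.26 0.01 0.01 0.02]
```

Request:
carry_out --targets "0.1 0 0 0.15 0; 0.1 0 0 0 0; 0.3 0 0 0 0; 0.45 0 0 0 0; 0.5 0 0 0 0; 0.5 0 0 0 0; 0.5 0 0 0 0; 0.5 0 0 0 0"

```text
clock: 26.42
tool_pos: [0.6035, -0.0646, 0.2317]
eef_rot: [0.708, -0.009, -0.707, -0.008]
contact_force: [0.0, 0.9, -0.1]
opening: 0.501
```

```bash
python3 st.py; python3 meas.py w9; python3 - <<'E'
from h import *
pp,d=eyes.snapshot("side"); cv2.imwrite("pics/s9.png",cv2.resize(pp[130:250,220:370],None,fx=5,fy=5,interpolation=cv2.INTER_CUBIC))
E
```

```text
26.4167 [ 0.60352 -0.0646   0.2317 ] [ 1.4e-03 -1.0e-04 -1.0e+00] [-0.9997  0.0241] [ 0.    0.91 -0.1 ] [-0.012  0.023  0.005] 0.501
```

View pics/w9.png

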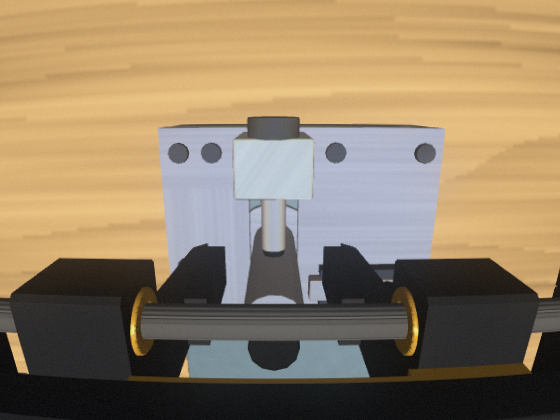

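View pics/s9.png

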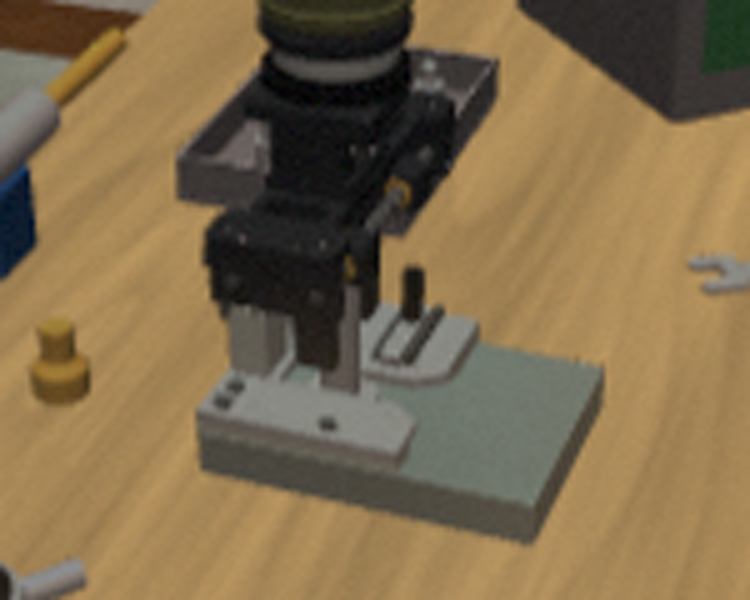

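Released: the sensor stands upright against the screw. I'll retreat up and shift to the far side of the keeper pin, gripper closed, checking on the way.

Request:
carry_out --targets "0.5 -5 0 0 0; 0.5 -15 0 0 0; 0.5 -25 0 0 0; 0.5 -25 0 0 0; 0.5 -25 0 0 0; 0.5 -15 0 0 0; 0 0 15 4 0; 0 0 25 6 0; 0 0 25 6 0; 0 0 18 5 0; 0 0 6 1 0; 0 0 0 0 0; 0 0 0 0 0; 0 0 0 0 0; 0 0 0 0 0"

```text
clock: 27.77
tool_pos: [0.5795, -0.1511, 0.3414]
eef_rot: [0.707, -0.007, -0.707, -0.008]
contact_force: [0.2, 0.6, -0.5]
opening: 0.003
```

```bash
python3 st.py; python3 meas.py w10
```

```text
27.7667 [ 0.57953 -0.15105  0.34137] [ 3.0e-04  1.3e-03 -1.0e+00] [-0.9998  0.0213] [ 0.2   0.63 -0.49] [ 0.05  -0.019 -0.019] 0.003
```

View pics/w10.png

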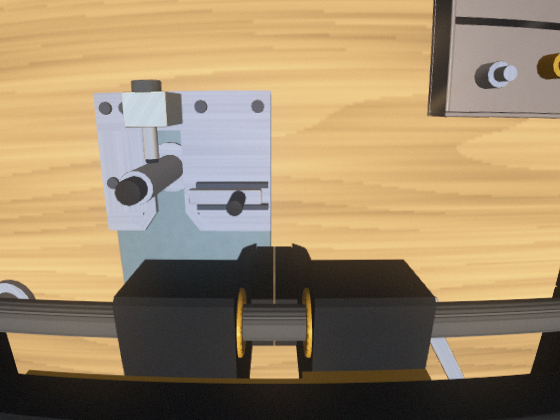

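The pin is at about (236,203), clear to the left of the closed fingers (columns 240–310), and the sensor is on the screw at (150,160). I'll descend beside the pin.

Request:
carry_out --targets "0 15 0 0 0; 0 22 0 0 0; 0 22 0 0 0; 0 20 0 0 0; 0 15 0 0 0; 0 10 0 0 0; 0 5 0 0 0; 0 0 0 0 0; 0 0 0 0 0; 0 0 0 0 0"

```text
clock: 28.65
tool_pos: [0.5794, -0.1531, 0.2334]
eef_rot: [0.708, -0.009, -0.706, -0.008]
contact_force: [0.7, 0.8, 0.1]
opening: 0.008
```

```bash
python3 st.py; python3 meas.py w11;python3 - <<'E'
from h import *
pp,d=eyes.snapshot("side"); cv2.imwrite("pics/s11.png",cv2.resize(pp[130:250,220:370],None,fx=5,fy=5,interpolation=cv2.INTER_CUBIC))
E
```

```text
28.65 [ 0.57944 -0.15307  0.2334 ] [ 1.8e-03 -5.0e-04 -1.0e+00] [-0.9997  0.0241] [0.75 0.8  0.08] [ 0.061 -0.034  0.019] 0.008
```

View pics/w11.png

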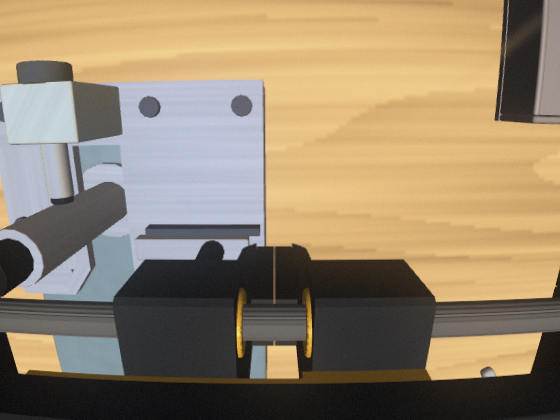

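View pics/s11.png

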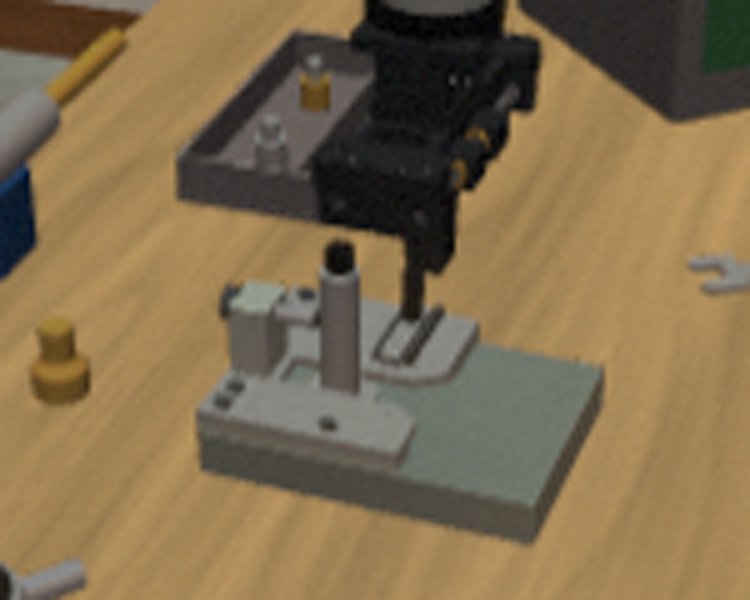

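The pin is left of the fingers and aligned in x. I'll push gently along nest +y.

Request:
carry_out --targets "0 0 -1 0 0; 0 0 -2 0 0; 0 0 -2 0 0; 0 0 -2 0 0; 0 0 -2 0 0; 0 0 -2 0 0; 0 0 -2 0 0; 0 0 -2 0 0; 0 0 -2 0 0; 0 0 -2 0 0; 0 0 -1 0 0; 0 0 0 0 0"

```text
clock: 29.75
tool_pos: [0.5795, -0.1327, 0.2324]
eef_rot: [-0.707, 0.008, 0.707, 0.008]
contact_force: [0.4, -1.3, 0.7]
opening: 0.002
```

```bash
python3 st.py; python3 meas.py w12
```

```text
29.75 [ 0.57947 -0.13268  0.23241] [-0.e+00  2.e-04 -1.e+00] [-0.9997  0.0237] [ 0.4  -1.27  0.75] [-0.216  0.062 -0.007] 0.002
```

View pics/w12.png

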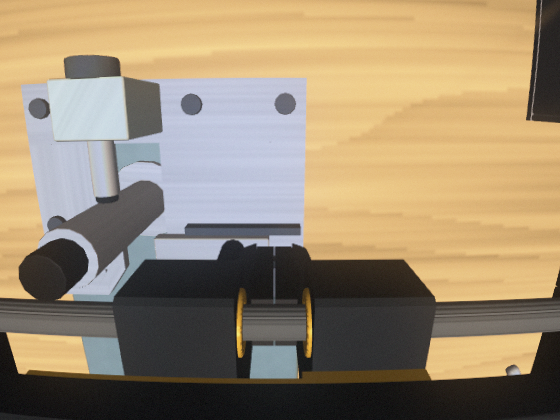

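Pin contact is made and the bar is moving, with its end at column 156.

Request:
carry_out --targets "0 0 -1 0 0; 0 0 -2 0 0; 0 0 -2 0 0; 0 0 -2 0 0; 0 0 -2 0 0; 0 0 -2 0 0; 0 0 -2 0 0; 0 0 -1 0 0; 0 0 0 0 0"

```text
clock: 30.55
tool_pos: [0.5798, -0.1185, 0.2324]
eef_rot: [-0.707, 0.008, 0.707, 0.008]
contact_force: [0.2, -0.6, 0.5]
opening: 0.003
```

```bash
python3 st.py; python3 meas.py w13
```

```text
30.55 [ 0.5798  -0.11852  0.2324 ] [-1.e-04  4.e-04 -1.e+00] [-0.9997  0.0235] [ 0.23 -0.55  0.54] [-0.192  0.067 -0.003] 0.003
```

View pics/w13.png

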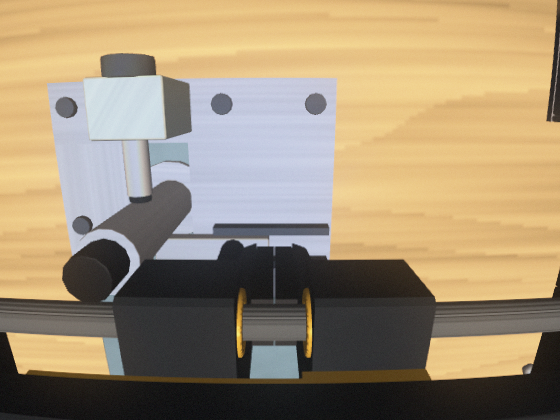

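Request:
carry_out --targets "0 0 -1 0 0; 0 0 -1.5 0 0; 0 0 -1.5 0 0; 0 0 -1.5 0 0; 0 0 -1 0 0; 0 0 -0.5 0 0; 0 0 0 0 0"

```text
clock: 31.18
tool_pos: [0.5799, -0.1118, 0.2324]
eef_rot: [-0.707, 0.008, 0.707, 0.008]
contact_force: [0.6, -1.4, 0.6]
opening: 0.004
```

```bash
python3 st.py
```

```text
31.1833 [ 0.57994 -0.11181  0.23239] [-1.e-04  1.e-04 -1.e+00] [-0.9997  0.0239] [ 0.56 -1.37  0.55] [-0.233  0.038  0.018] 0.004
```

Request:
carry_out --targets "0 0 -1 0 0; 0 0 -1 0 0; 0 0 -0.5 0 0; 0 0 0 0 0"

```text
clock: 31.52
tool_pos: [0.58, -0.1094, 0.2324]
eef_rot: [-0.707, 0.008, 0.707, 0.009]
contact_force: [-0.1, -1.4, 0.2]
opening: 0.004
```

```bash
python3 st.py
```

```text
31.5167 [ 0.58    -0.10937  0.23241] [-0.e+00  1.e-04 -1.e+00] [-0.9997  0.024 ] [-0.09 -1.44  0.22] [-0.32  -0.013  0.028] 0.004
```

Request:
carry_out --targets "0 0 -1 0 0; 0 0 -1 0 0; 0 0 -0.5 0 0; 0 0 0 0 0"

```text
clock: 31.85
tool_pos: [0.58, -0.1079, 0.2325]
eef_rot: [0.707, -0.009, -0.707, -0.008]
contact_force: [-0.6, -4.2, 0.2]
opening: 0.003
```

```bash
python3 st.py
```

```text
31.85 [ 0.57999 -0.1079   0.23247] [ 1.0e-04 -1.4e-03 -1.0e+00] [-0.9997  0.025 ] [-0.59 -4.23  0.17] [-0.914  0.017 -0.002] 0.003
```

Request:
carry_out --targets "0 0 -0.5 0 0; 0 0 -0.5 0 0; 0 0 -0.5 0 0; 0 0 0 0 0"

```text
clock: 32.18
tool_pos: [0.5799, -0.1075, 0.2325]
eef_rot: [0.707, -0.01, -0.707, -0.008]
contact_force: [-0.5, -7.1, -0.8]
opening: 0.005
```

```bash
python3 st.py; python3 meas.py w14
```

```text
32.1833 [ 0.57995 -0.1075   0.23249] [ 2.0e-04 -2.9e-03 -1.0e+00] [-0.9997  0.0259] [-0.48 -7.1  -0.8 ] [-1.452  0.066 -0.043] 0.005
```

View pics/w14.png

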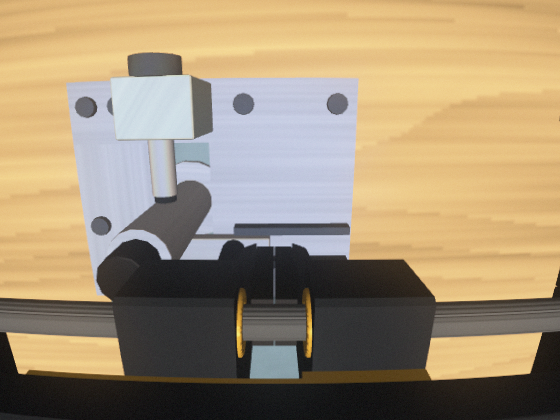

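The force rose sharply at the expected travel (about 33 mm), so the keeper is on its end stop. I'll back away, lift, and inspect.

Request:
carry_out --targets "0 0 1 0 0; 0 0 3 0 0; 0 0 6 0 0; 0 0 5 0 0; 0 -10 0 0 0; 0 -25 0 0 0; 0 -30 0 0 0; 0 -30 0 0 0; 0 -20 0 0 0; 0 -5 -10 10 0; 0 0 -20 20 0; 0 0 -20 20 0; 0 0 -10 10 0; 0 0 -5 2 0; 0 0 0 0 0; 0 0 0 0 0; 0 0 0 0 0"

```text
clock: 33.65
tool_pos: [0.5203, -0.055, 0.3527]
eef_rot: [0.708, -0.009, -0.706, -0.009]
contact_force: [0.6, -0.1, 0.0]
opening: 0.009
```

```bash
python3 st.py; python3 meas.py w15;python3 - <<'E'
from h import *
p=cv2.imread("pics/w15.png"); cv2.imwrite("pics/w15z.png",cv2.resize(p[0:240,160:440],None,fx=2.5,fy=2.5,interpolation=cv2.INTER_CUBIC))
pp,d=eyes.snapshot("side"); cv2.imwrite("pics/s15.png",cv2.resize(pp[160:310,200:350],None,fx=4,fy=4,interpolation=cv2.INTER_CUBIC))
E
```

```text
33.65 [ 0.52025 -0.05499  0.35267] [ 1.6e-03 -7.0e-04 -1.0e+00] [-0.9997  0.0254] [ 0.55 -0.08  0.02] [ 0.046  0.004 -0.018] 0.009
```

View pics/w15z.png

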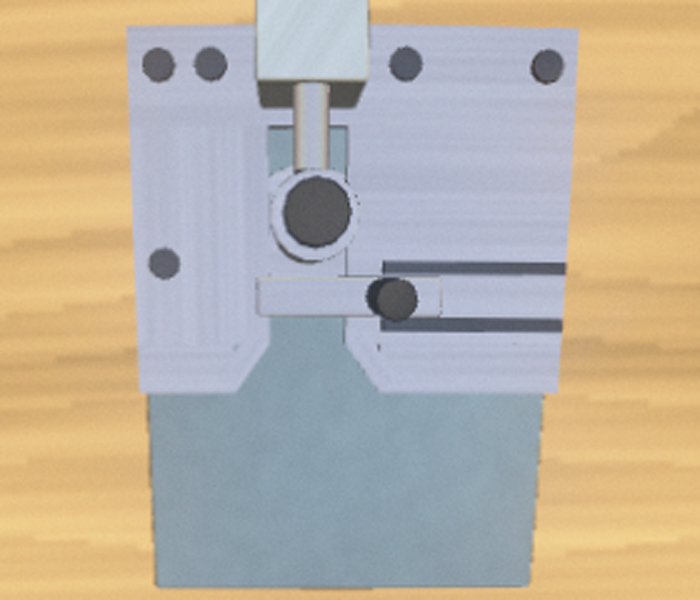

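View pics/s15.png

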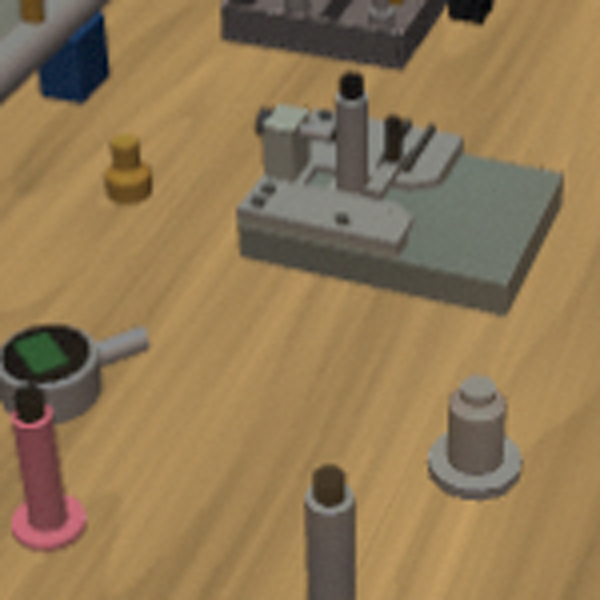

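The keeper bar spans the slot at zoom row 297, with the pin at (397,299). The sensor sits under the plate, its barrel against the screw at (312,175). I'll check the numbers.

```bash
python3 - <<'E'
from h import *
import pickle
s=pickle.load(open("pics/w15.pkl","rb")); c=cam("wrist",s)
H=np.array([.612,-.0656]); a=-.0245; Rm=np.array([[np.cos(a),np.sin(a)],[-np.sin(a),np.cos(a)]])
f=lambda u,v,z:(Rm@(onplane(c,[(160+u/2.5-.3,v/2.5-.3)],z)[0,:2]-H)*1000).round(1)
print('pin',f(397,299,.0811),'conn',f(317,212,.1226),'barrel rim c',f(315,213,.1086),'tip',f(312,169,.0796),'bar ends',f(257,297,.0491),f(441,299,.0491))
E
```

```text
pin [-30.9 -24.2] conn [-10.   -0.2] barrel rim c [-9.4 -0.2] tip [ 4.1 -0.3] bar ends [-31.2  16. ] [-31.8 -42.2]
```

```bash
python3 - <<'E'
from h import *
print(r.finish_job())
E
```

```text
the job is handed in; nothing more can be done
None
```

I handed the job in at about 34 s of the 72 s. The sensor is in the slot against the stop screw, and the keeper bar is closed behind it.

- **Sensor:** I set it down on the open part of the base and slid it upright into the slot, flange under the plate, until its barrel met the screw. When sliding into the mouth it briefly pressed on the base with about 11 N, so I eased it up slightly.
- **Press:** I held it for a little over 0.7 s. The wrist read about 10–10.8 N, of which up to about 1 N was friction on the base. The highest single reading noted was about 11 N, but readings are noisy by about 0.5 N. During the build-up the force and moment did not clearly show whether the screw or the base was resisting. Taking weight off the base, and measuring the tip's position, pointed to the screw.
- **Keeper:** I pushed the pin with the closed fingers until the force rose to 7 N, which I took as the end stop. I then backed off and lifted clear.
- **Last checks:**
  - The pin measured 24.2 mm in −y of home (24 mm is fully closed).
  - The bar spans the slot, and the sensor stands upright.
  - Its centre is about 9.5 mm in −x of home, so the barrel front is at about +1.5 mm, roughly where I felt the screw tip.
  - A direct look at the tip in that last picture gave +4 mm. That doesn't agree, but the barrel partly hides the tip there, so I trusted the contact I felt.
  - The other objects visible in the last side view had not moved, and the gripper was touching nothing.

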